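# Change over the sample jars on a six-position stirrer with a locking power toggle

## Robot

A 7-joint arm with a two-finger parallel gripper is mounted at the origin on the work surface. World frame = base frame: x ahead of the robot, y to its left, z up, the work surface at z = 0. Lengths are in m, angles in degrees, forces in N, time in s.
With the tool pointing down it reaches from about 0.425 to 0.875 m from the base axis. Payload 4.7 kg.
Tool frame: the origin (TCP) lies midway between the tips of the shut fingers; the grasp point (between the pads) lies 19 mm behind it; z points along the fingers, y is the direction in which the jaws open and shut (so a half turn about z gives the same grasp; the last joint's range is limited). The gripper opens to 87 mm and grips with 3 to 60 N. Pads are 19 mm wide; open, the fingers measure 117 mm over their backs; the gripper's body (75 mm by 190 mm) begins 51 mm behind the grasp point.
Start: joints at [-68.004, 18.392, -4.016, 83.108, 1.295, 78.541, -3.26], TCP at [0.235, 0.606, 0.223] pointing down, gripper open.
Joint ranges: [-163.93, 163.93], [-17.29, 119.83], [-79.2, 71.16], [3.27, 140.29], [-89.18, 269.18], [5.43, 117.66], [-154.24, 154.24]. Speed limits (degrees/s): [147.25, 147.25, 180, 180, 180, 180, 180].

## Interface

Orientations are given as [roll, pitch, yaw] about the fixed x, y, z axes, in that order (R = Rz(yaw) Ry(pitch) Rx(roll)).
In Python, from cell import env gives the robot as it stands.
- The arm moves only by the tool apply_moves, never from a script. Its argument "targets" is a list of rows, each a list of 2 entries, a list of its own where there are three numbers: the shift along the world's x, y, z in mm, then the turn, a rotation vector about the world's x, y, z in rad. A call has 1 to 8 rows; each row is the pose to reach, as a shift and turn from the pose commanded when the call began; what a row does not reach only later rows make up. A row lasts 1/10 s, in which the tool goes at most 50 mm and 8.59 degrees, less where a joint would pass 70% of its speed; a pose out of reach is approached as far as the arm can. A call with a gripper value outside its range is refused whole. "hand" is the finger opening in mm, from 0 to 87, set as the call begins (left out, the last holds). The fingers move at their own pace and stop on an object; "squeeze" is the grip in N (left out, the last holds). Time passes only in rows, so rows that repeat a pose let the fingers close. It gives the time, the measured TCP pose, the force and the opening at its end, in the units of the state.
- env.get_obs(): the state, without advancing time (a new reading comes with each control period).
- env.read_camera(name): name is "scene" or "top" or "wrist"; returns a dict with "image" (420x560x3 uint8, red, green, blue), "camera_matrix" (3x3 intrinsics, pixels), "k1" (the pictures are not rectified: a ray, as slopes to the right and down, at radius r is drawn at 1 + k1 r^2 times it, then the intrinsics apply), "camera_from_world" (4x4, takes a point from world to camera coordinates); the wrist camera has in their place "mount" (4x4, takes a point from camera to tool coordinates, whose origin is the TCP and whose axes are the flange's). Camera axes: x right, y down, z forward; pixel columns grow to the right and rows downward; lengths in m; the calibration is good to about 2 mm. A picture is of the moment at which its call begins: read the wrist's pose just before it. There is no depth.
- env.sign_off(): hands the job in, once; it reports no verdict.
Trained networks look in a picture, given as the dict that the camera call returned (one of the last four; its "shot" number tells which), for a name from the list of things; names that differ only in an ending like _2 or _b are one class to them, and where a whole thing is asked for, a point or a joint stands for the part that bears it (a point fixed in the world has none). Each returns a list of dicts, best first, with "conf" (0 to 1); they miss things now and then, are a little off and sometimes report something else, mostly with a low value. They report only what shows in the picture. A call takes as long as a camera call. They do not tell look-alikes from the thing itself.
- env.regions_of(picture, target): "region" (420x560 bool, what is visible of it) and "rect" ([left, top, right, bottom] in pixels, round what is visible of it).
The state is a dict: "time_s": time; "qpos": joint angles; "joint_velocities": joint speeds; "effort": joint torques, N m; "tool_pos": TCP position; "tool_rot": TCP orientation; "force": force on the tool from outside, world axes, zero at the start; "wrist_torque": the same for the moment, N m; "grip_width": finger opening in m.
Only numpy, scipy, OpenCV 4.12 (cv2) and the standard library are available. Lean on these libraries where they do the work, as an engineer would, in place of code of your own. Each camera call takes 0.05 s, during which the arm holds its last target. There are 200 camera calls.

## Task

Change over the sample jars on the stirrer. First switch it off at the locking toggle (pull the red bat outward, flip it over its lock from the green dot to the white one and let it drop home); then stand all the finished green-capped jars upright in the blue tray, and set the waiting white-capped jars upright in neat rows on the stirrer plate, each one centred inside a printed ring of its own. When everything is in place, switch the stirrer back on the same way, with the bat home at the green dot, leaving the other things on the bench as they are and every jar standing in its place.

Things in the scene. Friction and masses are not known exactly. Their poses are not given: they have to be found in the camera images.
- stirrer: six-position magnetic stirrer, a white slab fixed to the bench, 212 mm (its x) by 405 mm (its y), top 65 mm above the bench. Origin on the bench under the centre of the pale working plate, which spans 100 mm either way in x and 144 mm either way in y inside a grey spill rim 4 mm wide and 5 mm high; the dark switch console takes up the +y end, from y = 151 to 252 mm. Its -x side is its front, towards the robot
- bat_pivot (a point): pivot of the locking power toggle, 70 mm above the bench, in the middle of the console (0, 203 mm in the stirrer's frame). The bat swings fore and aft about the stirrer's y axis through this point. Under the red grip a 28 mm high steel gate ridge (top 98 mm above the bench) stands across the path of the bat's collar
- bat_grip (a point): centre of the toggle's red pull-grip: 14 mm fore-aft, 17 mm across (stirrer's y), 34 mm long along the bat, up to its tip. It lies on the bat's axis 67 mm from the pivot when the bat is home, and up to 79 mm when pulled right out
- bat_swing (a joint): swing of the toggle bat, rad: 0 = ON, bat leaning 0.5 rad away from upright to the stirrer's +x (rear), towards the green dot; 1.0 = OFF, leaning 0.5 rad to -x (front), towards the white dot. About 0.05 rad of play at each end while the bat is home; it stays where it is put
- bat_pull (a joint): how far the bat is pulled out along its own axis, m: 0 = home, 0.012 = stop. A spring draws it home (3 N at home, 6 N at the stop). At least 7 mm is needed before the collar clears the ridge and the bat can swing; it drops home by itself only at either end of its swing
- tray: blue plastic out-tray fixed to the bench, 125 mm (its x) by 230 mm (its y), walls 4 mm thick and 12 mm high, floor 4 mm thick; origin under its centre, on the bench
- ring0 (a point): centre of a blue printed ring (74 mm outside diameter) on the stirrer's working plate, 65 mm above the bench: a stirring position. Rings are 90 mm apart in two rows of three; this one is in the front row at y = -90 mm of the stirrer's frame
- ring1 (a point): centre of a blue printed ring (74 mm outside diameter) on the stirrer's working plate, 65 mm above the bench: a stirring position. Rings are 90 mm apart in two rows of three; this one is in the front row at y = 0 mm of the stirrer's frame
- ring2 (a point): centre of a blue printed ring (74 mm outside diameter) on the stirrer's working plate, 65 mm above the bench: a stirring position. Rings are 90 mm apart in two rows of three; this one is in the front row at y = 90 mm of the stirrer's frame
- ring3 (a point): centre of a blue printed ring (74 mm outside diameter) on the stirrer's working plate, 65 mm above the bench: a stirring position. Rings are 90 mm apart in two rows of three; this one is in the rear row at y = -90 mm of the stirrer's frame
- ring4 (a point): centre of a blue printed ring (74 mm outside diameter) on the stirrer's working plate, 65 mm above the bench: a stirring position. Rings are 90 mm apart in two rows of three; this one is in the rear row at y = 0 mm of the stirrer's frame
- ring5 (a point): centre of a blue printed ring (74 mm outside diameter) on the stirrer's working plate, 65 mm above the bench: a stirring position. Rings are 90 mm apart in two rows of three; this one is in the rear row at y = 90 mm of the stirrer's frame
- new1_mid (a point): waiting jar, WHITE cap: low amber glass sample jar with a paper label, 58 mm diameter, 48 mm tall (amber body up to 36 mm, cap 55 mm diameter above), 0.12 to 0.24 kg; the point is on its axis half-way up, 24 mm above its base. Stands on the bench at the start; may be absent
- new2_mid (a point): waiting jar, WHITE cap: low amber glass sample jar with a paper label, 58 mm diameter, 48 mm tall (amber body up to 36 mm, cap 55 mm diameter above), 0.12 to 0.24 kg; the point is on its axis half-way up, 24 mm above its base. Stands on the bench at the start; may be absent
- new3_mid (a point): waiting jar, WHITE cap: low amber glass sample jar with a paper label, 58 mm diameter, 48 mm tall (amber body up to 36 mm, cap 55 mm diameter above), 0.12 to 0.24 kg; the point is on its axis half-way up, 24 mm above its base. Stands on the bench at the start; may be absent
- new4_mid (a point): waiting jar, WHITE cap: low amber glass sample jar with a paper label, 58 mm diameter, 48 mm tall (amber body up to 36 mm, cap 55 mm diameter above), 0.12 to 0.24 kg; the point is on its axis half-way up, 24 mm above its base. Stands on the bench at the start; may be absent
- new5_mid (a point): waiting jar, WHITE cap: low amber glass sample jar with a paper label, 58 mm diameter, 48 mm tall (amber body up to 36 mm, cap 55 mm diameter above), 0.12 to 0.24 kg; the point is on its axis half-way up, 24 mm above its base. Stands on the bench at the start; may be absent
- done1_mid (a point): finished jar, GREEN cap: low amber glass sample jar with a paper label, 58 mm diameter, 48 mm tall (amber body up to 36 mm, cap 55 mm diameter above), 0.12 to 0.24 kg; the point is on its axis half-way up, 24 mm above its base. Stands on a ring of the stirrer at the start; may be absent
- done2_mid (a point): finished jar, GREEN cap: low amber glass sample jar with a paper label, 58 mm diameter, 48 mm tall (amber body up to 36 mm, cap 55 mm diameter above), 0.12 to 0.24 kg; the point is on its axis half-way up, 24 mm above its base. Stands on a ring of the stirrer at the start; may be absent
- done3_mid (a point): finished jar, GREEN cap: low amber glass sample jar with a paper label, 58 mm diameter, 48 mm tall (amber body up to 36 mm, cap 55 mm diameter above), 0.12 to 0.24 kg; the point is on its axis half-way up, 24 mm above its base. Stands on a ring of the stirrer at the start; may be absent
- wrench: bystander: steel wrench lying flat, 150 mm long; origin under its middle, long axis its x
- mug: bystander: open steel mug, 84 mm diameter, 85 mm tall, handle at its +y; origin under its centre
- reagent: bystander: amber reagent bottle, 72 mm diameter, 165 mm tall; origin under its centre
- screwdriver: bystander: screwdriver lying flat, 170 mm long, long axis its x
There are look-alikes about, which are no part of the job. Leave any purple look-alike of the part that bears new3_mid alone. What is shaped like the part that bears new2_mid but purple or yellow is not meant.

How it is judged (in metres and radians):
On the way, in this order (a step that is already met when the one before it is completed fails the run):
1. the toggle is flipped to OFF (white dot) and the bat is home (value of joint bat_swing above 0.92 rad and value of joint bat_pull below 0.003 m), for 0.2 s.
2. with the toggle still OFF, all the finished jars stand in the tray and every waiting jar stands centred in a ring (all of step 1 and (horizontal distance between new1_mid and ring0 below 0.008 m or horizontal distance between new1_mid and ring1 below 0.008 m or horizontal distance between new1_mid and ring2 below 0.008 m or horizontal distance between new1_mid and ring3 below 0.008 m or horizontal distance between new1_mid and ring4 below 0.008 m or horizontal distance between new1_mid and ring5 below 0.008 m) and angle between each of new1_mid, new2_mid, new3_mid, new4_mid, new5_mid, done1_mid, done2_mid, done3_mid's own z axis and vertical below 0.1 rad and z of new1_mid in the frame of stirrer between 0.084 and 0.094 m and linear speed of each of new1, new2, new3, new4, new5, done1, done2, done3 below 0.02 m/s and (horizontal distance between new2_mid and ring0 below 0.008 m or horizontal distance between new2_mid and ring1 below 0.008 m or horizontal distance between new2_mid and ring2 below 0.008 m or horizontal distance between new2_mid and ring3 below 0.008 m or horizontal distance between new2_mid and ring4 below 0.008 m or horizontal distance between new2_mid and ring5 below 0.008 m) and z of new2_mid in the frame of stirrer between 0.084 and 0.094 m and (horizontal distance between new3_mid and ring0 below 0.008 m or horizontal distance between new3_mid and ring1 below 0.008 m or horizontal distance between new3_mid and ring2 below 0.008 m or horizontal distance between new3_mid and ring3 below 0.008 m or horizontal distance between new3_mid and ring4 below 0.008 m or horizontal distance between new3_mid and ring5 below 0.008 m) and z of new3_mid in the frame of stirrer between 0.084 and 0.094 m and (horizontal distance between new4_mid and ring0 below 0.008 m or horizontal distance between new4_mid and ring1 below 0.008 m or horizontal distance between new4_mid and ring2 below 0.008 m or horizontal distance between new4_mid and ring3 below 0.008 m or horizontal distance between new4_mid and ring4 below 0.008 m or horizontal distance between new4_mid and ring5 below 0.008 m) and z of new4_mid in the frame of stirrer between 0.084 and 0.094 m and (horizontal distance between new5_mid and ring0 below 0.008 m or horizontal distance between new5_mid and ring1 below 0.008 m or horizontal distance between new5_mid and ring2 below 0.008 m or horizontal distance between new5_mid and ring3 below 0.008 m or horizontal distance between new5_mid and ring4 below 0.008 m or horizontal distance between new5_mid and ring5 below 0.008 m) and z of new5_mid in the frame of stirrer between 0.084 and 0.094 m and x of done1_mid in the frame of tray between -0.045 and 0.045 m and y of done1_mid in the frame of tray between -0.098 and 0.098 m and z of each of done1_mid, done2_mid, done3_mid in the frame of tray below 0.036 m and x of done2_mid in the frame of tray between -0.045 and 0.045 m and y of done2_mid in the frame of tray between -0.098 and 0.098 m and x of done3_mid in the frame of tray between -0.045 and 0.045 m and y of done3_mid in the frame of tray between -0.098 and 0.098 m), for 0.2 s.
3. the toggle is flipped to ON (green dot) and the bat is home (value of joint bat_swing below 0.08 rad and value of joint bat_pull below 0.003 m), for 0.2 s.
At the end, for the whole second after the job is handed in: The toggle is ON (within 0.08 rad) with its bat home (within 3 mm); every white-capped jar stands upright and still on the plate with its axis within 8 mm of a ring's centre (inside the printed ring); every green-capped jar stands upright and still on the floor of the tray (all of step 3 and (horizontal distance between new1_mid and ring0 below 0.008 m or horizontal distance between new1_mid and ring1 below 0.008 m or horizontal distance between new1_mid and ring2 below 0.008 m or horizontal distance between new1_mid and ring3 below 0.008 m or horizontal distance between new1_mid and ring4 below 0.008 m or horizontal distance between new1_mid and ring5 below 0.008 m) and angle between each of new1_mid, new2_mid, new3_mid, new4_mid, new5_mid, done1_mid, done2_mid, done3_mid's own z axis and vertical below 0.1 rad and z of new1_mid in the frame of stirrer between 0.084 and 0.094 m and linear speed of each of new1, new2, new3, new4, new5, done1, done2, done3 below 0.02 m/s and (horizontal distance between new2_mid and ring0 below 0.008 m or horizontal distance between new2_mid and ring1 below 0.008 m or horizontal distance between new2_mid and ring2 below 0.008 m or horizontal distance between new2_mid and ring3 below 0.008 m or horizontal distance between new2_mid and ring4 below 0.008 m or horizontal distance between new2_mid and ring5 below 0.008 m) and z of new2_mid in the frame of stirrer between 0.084 and 0.094 m and (horizontal distance between new3_mid and ring0 below 0.008 m or horizontal distance between new3_mid and ring1 below 0.008 m or horizontal distance between new3_mid and ring2 below 0.008 m or horizontal distance between new3_mid and ring3 below 0.008 m or horizontal distance between new3_mid and ring4 below 0.008 m or horizontal distance between new3_mid and ring5 below 0.008 m) and z of new3_mid in the frame of stirrer between 0.084 and 0.094 m and (horizontal distance between new4_mid and ring0 below 0.008 m or horizontal distance between new4_mid and ring1 below 0.008 m or horizontal distance between new4_mid and ring2 below 0.008 m or horizontal distance between new4_mid and ring3 below 0.008 m or horizontal distance between new4_mid and ring4 below 0.008 m or horizontal distance between new4_mid and ring5 below 0.008 m) and z of new4_mid in the frame of stirrer between 0.084 and 0.094 m and (horizontal distance between new5_mid and ring0 below 0.008 m or horizontal distance between new5_mid and ring1 below 0.008 m or horizontal distance between new5_mid and ring2 below 0.008 m or horizontal distance between new5_mid and ring3 below 0.008 m or horizontal distance between new5_mid and ring4 below 0.008 m or horizontal distance between new5_mid and ring5 below 0.008 m) and z of new5_mid in the frame of stirrer between 0.084 and 0.094 m and x of done1_mid in the frame of tray between -0.045 and 0.045 m and y of done1_mid in the frame of tray between -0.098 and 0.098 m and z of each of done1_mid, done2_mid, done3_mid in the frame of tray below 0.036 m and x of done2_mid in the frame of tray between -0.045 and 0.045 m and y of done2_mid in the frame of tray between -0.098 and 0.098 m and x of done3_mid in the frame of tray between -0.045 and 0.045 m and y of done3_mid in the frame of tray between -0.098 and 0.098 m); the robot touches nothing.
It fails at once if the wrench is moved by more than 4 cm (distance of wrench from where it was at the start of the episode above 0.04 m).
It fails at once if the mug is moved by more than 4 cm (distance of mug from where it was at the start of the episode above 0.04 m).
It fails at once if the reagent is moved by more than 4 cm (distance of reagent from where it was at the start of the episode above 0.04 m).
It fails at once if the screwdriver is moved by more than 4 cm (distance of screwdriver from where it was at the start of the episode above 0.04 m).
Of new1, new2, new3, new4, new5 only 4 to 5 are there at a start; the rules pass over those that are not, and their reading is None.
Of done1, done2, done3 only 1 to 3 are there at a start; the rules pass over those that are not, and their reading is None.
At some moment in a run one of new1, new2, new3, new4, new5 may be knocked a few centimetres aside while the robot is not near it.
It also fails if it takes over 210 s, if anything falls off the work surface, if the arm or the gripper's body presses on something with over 40 N, if the wrist force passes 120 N, or if a joint passes its speed limit or range.

## Working session

There is one attempt and no reset: what is moved stays moved. The work goes in short steps, Python scripts to look and compute and a tool call to move; the robot and the scene stay as the last step left them, time stands still between calls to the robot, and variables do not carry over. Pictures are saved under pics/ and viewed, about 12 in all and at most 16, crops included, and the job is handed in when it is done.

Besides the shell and the picture viewer there is one more tool, called in YAML: its name, and indented under it one key for each argument. apply_moves: Moves the arm, as the interface text tells. Its arguments: {"type":"object","properties":{"targets":{"type":"array","items":{"type":"array"}},"hand":{"type":"number"},"squeeze":{"type":"number"}},"required":["targets"]}

```bash
ls; mkdir -p pics
cat > h.py <<'E'
import numpy as np, cv2
from cell import env
def save(p,n): cv2.imwrite(f'pics/{n}.png',p['image'][:,:,::-1])
def ray(p,uv):
    K=np.array(p['camera_matrix']);x=np.array([(uv[0]-K[0,2])/K[0,0],(uv[1]-K[1,2])/K[1,1]])
    u=x.copy()
    for _ in range(20): u=x/(1+p['k1']*(u@u))
    return np.array([u[0],u[1],1.])
def world(p,uv,z):
    T=np.linalg.inv(np.array(p['camera_from_world']));o=T[:3,3];d=T[:3,:3]@ray(p,uv)
    return o+d*(z-o[2])/d[2]
def proj(p,X):
    c=np.array(p['camera_from_world'])@np.append(X,1);s=c[:2]/c[2];s=s*(1+p['k1']*(s@s));K=np.array(p['camera_matrix'])
    return np.array([K[0,0]*s[0]+K[0,2],K[1,1]*s[1]+K[1,2]])
E
python3 - <<'E'
from h import *
print(env.get_obs())
for n in ['scene','top','wrist']:
    p=env.read_camera(n);save(p,n+'0')
    print(n,p['camera_matrix'],p['k1'],p.get('camera_from_world',p.get('mount')))
    if n=='top':
        for t in ['stirrer','tray','bat_grip','new1_mid','done1_mid','wrench','mug','reagent','screwdriver']:
            for r in env.regions_of(p,t): print(t,round(r['conf'],2),r['rect'],r['region'].sum())
E
```

```text
pics
{'time_s': 0.0, 'qpos': array([-68.00548881,  18.43881904,  -4.0145071 ,  83.17221892,
         1.29439142,  78.54107182,  -3.25828986]), 'joint_velocities': array([ 0.01534829, -0.0259273 ,  0.02158463, -0.1213511 , -0.01382435,
       -0.06575366,  0.03253368]), 'effort': array([ 1.97830145e-04, -4.91286027e+01, -4.03871695e-01, -3.12522769e+01,
       -6.39528804e-02,  4.35662933e-02,  1.62494939e-04]), 'tool_pos': array([0.23477566, 0.60554622, 0.2214876 ]), 'tool_rot': array([-1.79893091e+02,  5.36799894e-03,  1.58815801e+02]), 'force': array([-0.20704946, -0.24160116, -0.43314149]), 'wrist_torque': array([-0.01566842, -0.03393209, -0.02168678]), 'grip_width': 0.08710673003958734}
scene [[500.2223096    0.         278.19693059]
 [  0.         500.2223096  206.35264274]
 [  0.           0.           1.        ]] -0.10965486994806926 [[-0.72433923  0.68939612  0.00810369  0.40947596]
 [ 0.38196663  0.41105694 -0.82772803 -0.11811601]
 [-0.57396357 -0.59646054 -0.56107098  1.90299403]
 [ 0.          0.          0.          1.        ]]
top [[515.11293504   0.         287.08890
[... 594 characters left out ...]
7
wrench 0.79 [181.9, 276.4, 219.2, 293.6] 243
wrench 0.73 [393.8, 223.3, 414.0, 244.5] 351
mug 0.88 [424.7, 256.6, 462.9, 285.2] 891
reagent 0.75 [245.0, 118.4, 267.8, 153.3] 571
reagent 0.15 [286.1, 174.6, 424.6, 258.0] 9054
screwdriver 0.64 [425.1, 255.2, 465.0, 284.1] 816
wrist [[363.67128892   0.         278.46535849]
 [  0.         363.67128892 207.19927185]
 [  0.           0.           1.        ]] -0.002631701666535308 [[ 4.43309069e-04 -9.59324962e-01 -2.82303773e-01  7.65138633e-02]
 [ 9.99999735e-01  5.88075432e-04 -4.28072528e-04 -1.91427727e-04]
 [ 5.76676575e-04 -2.82303509e-01  9.59324969e-01 -1.62013802e-01]
 [ 0.00000000e+00  0.00000000e+00  0.00000000e+00  1.00000000e+00]]
```

Run:
```python
import cv2
a=cv2.imread('pics/top0.png');cv2.imwrite('pics/top0c.png',cv2.resize(a[90:350,150:520],None,fx=2.15,fy=2.15,interpolation=cv2.INTER_CUBIC))
```

```text
(no output)
```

View pics/top0c.png

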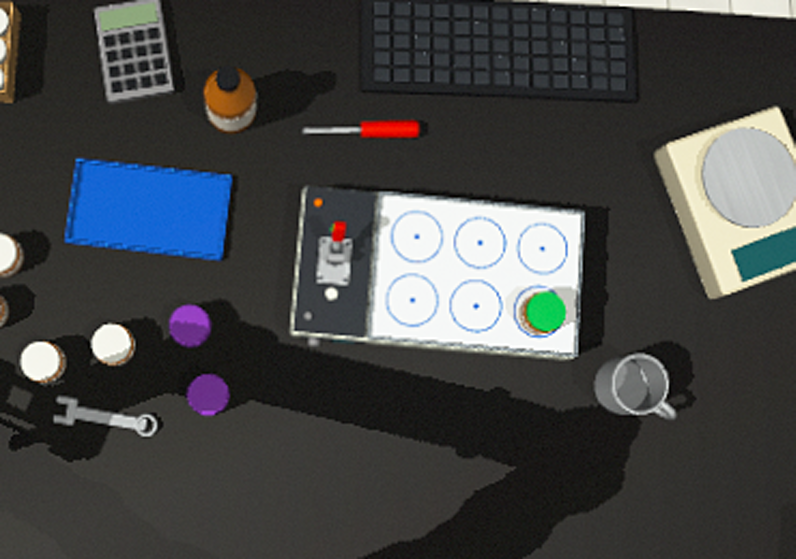

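View pics/scene0.png

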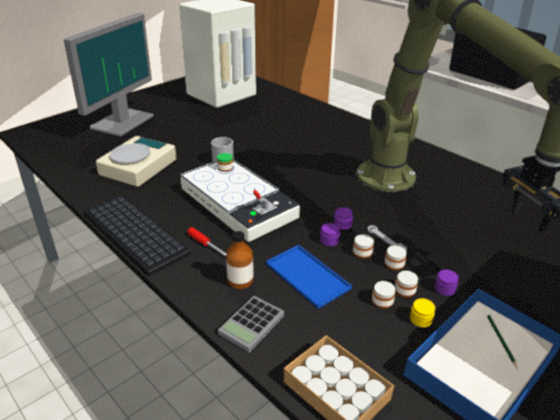

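The top view shows the stirrer with one green jar at the front right ring, the tray, and purple look-alikes. Scene shows four white jars, three purple and one yellow. Next I'll measure positions.

```bash
cat >> h.py <<'E'
def blobs(m,lo=30,hi=5000):
    n,l,s,c=cv2.connectedComponentsWithStats(m.astype(np.uint8))
    return [(s[i,4],s[i,:4].tolist(),c[i]) for i in range(1,n) if lo<=s[i,4]<=hi]
def inv(p,uv,z): return np.round(world(p,uv,z)[:2]*1000).astype(int)
E
python3 - <<'E'
from h import *
a=cv2.imread('pics/top0.png');cv2.imwrite('pics/topL.png',cv2.resize(a[140:340,0:260],None,fx=3,fy=3,interpolation=cv2.INTER_CUBIC))
p=env.read_camera('top');q=env.read_camera('scene')
for nm,p in (('top',p),('scene',q)):
    h=cv2.cvtColor(p['image'],cv2.COLOR_RGB2HSV);H,S,V=[h[...,i].astype(int) for i in range(3)]
    for t,m,z in [('green',(H>45)&(H<80)&(S>150)&(V>80),.113),('purple',(H>125)&(H<155)&(S>90)&(V>60),.048),('yellow',(H>22)&(H<35)&(S>150)&(V>100),.048),('blue',(H>103)&(H<118)&(S>190)&(V>80),.012),('white',(S<45)&(V>170),.048),('red',((H<5)|(H>174))&(S>190)&(V>100),.12)]:
        for b in blobs(m,25): print(nm,t,b[0],b[1],b[2].round(1),inv(p,b[2],z))
p=env.read_camera('top')
for t in ['new1_mid','bat_pivot','tray']:
    for r in env.regions_of(p,t): print(t,round(r['conf'],2),r['rect'],r['region'].sum())
E
```

```text
top green 260 [395, 226, 18, 18] [403.5 234.5] [ 481 -368]
top purple 315 [228, 231, 20, 21] [237.8 241. ] [457 119]
top purple 337 [106, 252, 23, 20] [117.  261.3] [386 486]
top purple 304 [237, 264, 20, 19] [246.3 273. ] [362  91]
top yellow 332 [104, 204, 22, 20] [114.5 213.5] [532 503]
top blue 49 [48, 154, 29, 4] [ 61.1 155.3] [723 712]
top blue 141 [33, 154, 61, 13] [ 68.  159.1] [711 686]
top blue 2931 [180, 164, 78, 47] [218.8 186.8] [628 187]
top blue 218 [25, 254, 62, 7] [ 56.5 256.9] [393 699]
top white 1611 [98, 93, 56, 39] [125.2 112.5] [856 494]
top white 2963 [461, 142, 76, 84] [496.7 178.1] [ 675 -697]
top white 37 [292, 150, 25, 2] [302.1 150.3] [743 -70]
top white 240 [140, 199, 17, 17] [148.2 207.1] [554 398]
top white 161 [298, 200, 15, 22] [304.1 213.8] [545 -79]
top white 245 [133, 225, 17, 18] [140.9 233.1] [474 416]
top white 246 [193, 241, 18, 17] [201.2 249. ] [430 229]
top white 252 [160, 249, 18, 18] [168.2 257.5] [402 328]
top white 99 [201, 283, 22, 10] [211.2 286.4] [319 195]
top white 30 [248, 367, 7, 7] [250.9 370.1] [75 70]
top red 209 [318, 146, 27,
[... 1164 characters left out ...]
hite 44 [360, 250, 12, 6] [365.5 253. ] [475 271]
scene white 284 [233, 263, 20, 21] [243.1 274.1] [792  98]
scene white 38 [393, 262, 12, 6] [398.7 264.6] [447 368]
scene white 235 [398, 271, 20, 16] [407.6 278.1] [476 418]
scene white 253 [375, 281, 20, 17] [384.7 288.8] [556 400]
scene white 45 [404, 289, 12, 6] [409.4 291.8] [518 453]
scene white 50 [381, 299, 13, 7] [386.8 302.9] [595 436]
scene white 3163 [292, 345, 93, 75] [338.7 381.5] [867 508]
scene red 182 [188, 227, 22, 19] [197.7 235.4] [831 -47]
new1_mid 0.74 [134.4, 226.5, 151.7, 244.1] 325
new1_mid 0.5 [425.8, 254.3, 464.2, 285.9] 841
bat_pivot 0.91 [286.5, 177.2, 420.6, 260.9] 9069
tray 0.93 [181.2, 164.0, 257.8, 210.4] 2918
```

View pics/topL.png

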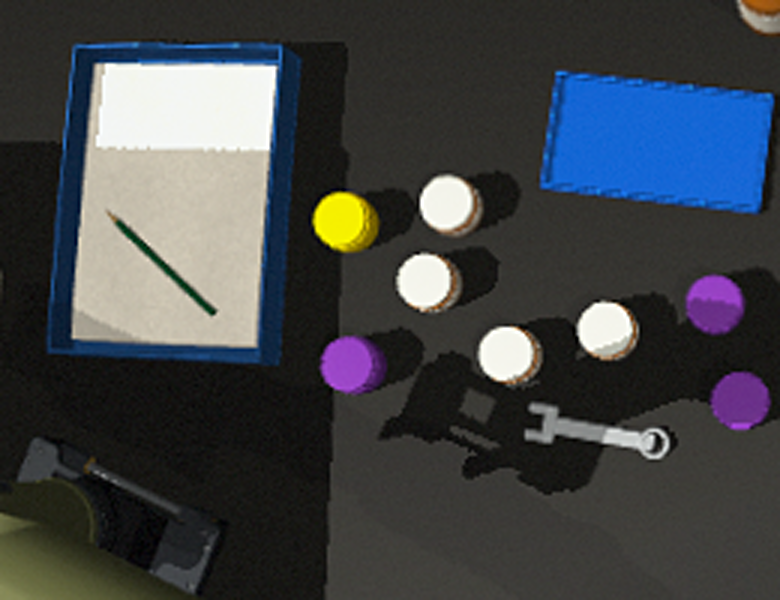

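The left crop shows four white jars (crop 450,205; 427,282; 508,354; 606,329), one yellow jar and three purple ones. Next I'll fit the stirrer and tray poses.

Run:
```python
from h import *
p=env.read_camera('top')
im=p['image'];h=cv2.cvtColor(im,cv2.COLOR_RGB2HSV)
# ring detection: bluish pixels on plate
up=cv2.resize(im[170:265,315:430],None,fx=4,fy=4,interpolation=cv2.INTER_CUBIC).astype(int)
m=((up[...,2]-up[...,0])>35).astype(np.uint8)
n,l,s,c=cv2.connectedComponentsWithStats(m)
W=[]
for i in range(1,n):
    if s[i,2]>60 and s[i,3]>60 and s[i,2]<140:
        e=cv2.fitEllipse(np.argwhere(l==i)[:,::-1].astype(np.float32))
        uv=(np.array(e[0])+.5)/4-.5+[315,170];w=world(p,uv,.065);W.append(w[:2]);print(uv.round(1),np.round(w*1000,1),e[1])
    elif s[i,4]>8: print('small',s[i],np.round(world(p,(c[i]+.5)/4-.5+[315,170],.065)*1000,1))
H,S,V=[h[...,i].astype(int) for i in range(3)]
m=(H>103)&(H<118)&(S>190)&(V>80);m[:,:170]=0
c=max(cv2.findContours(m.astype(np.uint8),0,2)[0],key=cv2.contourArea)
print(cv2.minAreaRect(np.array([world(p,x[0],.008)[:2]*1000 for x in c],np.float32)))
```

```text
[343.5 199.7] [ 588.3 -196.4   65. ] (92.46935272216797, 94.6864013671875)
[372.8 202.5] [ 581.9 -286.1   65. ] (91.90017700195312, 94.42650604248047)
[401.8 205.2] [ 575.8 -376.2   65. ] (89.68233489990234, 93.31891632080078)
small [110 115  11  11 101] [ 588.6 -196.3   65. ]
small [228 126  11  11 106] [ 582.2 -286.5   65. ]
small [343 138  11  11  90] [ 575.7 -376.    65. ]
[341.2 229.2] [ 498.6 -190.2   65. ] (94.02117156982422, 95.68183898925781)
[370.8 231.8] [ 492.3 -280.    65. ] (93.29559326171875, 95.84797668457031)
[400.2 234.7] [ 485.6 -370.3   65. ] (80.57555389404297, 83.42803955078125)
small [102 233  11  11 103] [ 498.5 -190.7   65. ]
small [220 243  13  13 120] [ 492.1 -280.5   65. ]
((629.9081420898438, 188.38723754882812), (231.56689453125, 127.39102172851562), 84.77054595947266)
```

apply_moves:
  targets:
    - [[24, -50, 5], [0, 0, 0.04]]
    - [[48, -100, 10], [0, 0, 0.08]]
    - [[72, -150, 15], [0, 0, 0.12]]
    - [[96, -200, 20], [0, 0, 0.16]]
    - [[120, -250, 25], [0, 0, 0.2]]
    - [[145, -302, 30], [0, 0, 0.24]]
    - [[170, -354, 34], [0, 0, 0.28]]
    - [[195, -406, 38], [0, 0, 0.298]]
  hand: 45
  squeeze: 40

```text
time_s: 1.75
tool_pos: [0.4081, 0.2449, 0.2574]
tool_rot: [179.9, 0.0, 176.0]
force: [1.2, -0.5, 0.3]
grip_width: 0.0455
```

apply_moves:
  targets:
    - [[23, -36, -2], [0, 0, 0]]
    - [[46, -72, -5], [0, 0, 0]]
    - [[69, -107, -8], [0, 0, 0]]
    - [[92, -142, -10], [0, 0, 0]]
    - [[115, -178, -12], [0, 0, 0]]
    - [[138, -214, -15], [0, 0, 0]]
    - [[161, -250, -18], [0, 0, 0]]
    - [[184, -285, -20], [0, 0, 0]]

```text
time_s: 2.55
tool_pos: [0.5922, -0.0397, 0.2369]
tool_rot: [180.0, 0.0, 175.9]
force: [0.2, 0.4, 0.5]
grip_width: 0.0451
```

apply_moves:
  targets:
    - [[0, 0, 0], [0.009, 0.125, 0]]
    - [[0, 0, 0], [0.018, 0.25, 0]]
    - [[0, 0, 0], [0.027, 0.375, 0]]
    - [[0, 0, 0], [0.036, 0.499, 0]]
    - [[0, 0, 0], [0.036, 0.499, 0]]
    - [[0, 0, 0], [0.036, 0.499, 0]]

```text
time_s: 3.15
tool_pos: [0.5916, -0.0384, 0.2353]
tool_rot: [-179.9, -28.7, 175.8]
force: [-0.7, -0.7, 0.9]
grip_width: 0.0451
```

```bash
cat >> h.py <<'E'
from scipy.spatial.transform import Rotation as Ro
def wrist():
    o=env.get_obs();p=env.read_camera('wrist')
    T=np.eye(4);T[:3,:3]=Ro.from_euler('xyz',o['tool_rot'],degrees=True).as_matrix();T[:3,3]=o['tool_pos']
    p['camera_from_world']=np.linalg.inv(T@np.array(p['mount']));return o,p
C=np.array([.5371,-.2832]);xs=np.array([.9974,-.0713]);ys=np.array([.0713,.9974])
def S(x,y,z): return np.append(C+xs*x/1000+ys*y/1000,z/1000)
def st():
    o=env.get_obs();print(round(o['time_s'],2),(o['tool_pos']*1000).round(1),o['tool_rot'].round(1),'F',o['force'].round(1),'g',round(o['grip_width']*1000,1),'q',o['qpos'].round(0))
E
python3 - <<'E'
from h import *
st()
o,p=wrist();save(p,'w1')
for n,r in (('pivot',0),('grip',67)): print(n,proj(p,S(r*np.sin(.5),203,70+r*np.cos(.5))))
p=env.read_camera('top');save(p,'top1')
h=cv2.cvtColor(p['image'],cv2.COLOR_RGB2HSV);H,Sa,V=[h[...,i].astype(int) for i in range(3)]
for b in blobs((Sa<45)&(V>170),150,400): print(b[1],b[2].round(1),inv(p,b[2],.048))
E
```

```text
3.15 [591.6 -38.4 235.3] [-179.9  -28.7  175.8] F [-0.7 -0.7  0.9] g 45.1 q [-16.  36.  30.  66. -14. 111.  98.]
pivot [232.08997546 235.38872761]
grip [221.42727378 266.04837536]
[140, 199, 18, 17] [148.2 207.1] [554 398]
[298, 200, 15, 22] [304.1 213.7] [545 -79]
[133, 225, 17, 18] [140.9 233.1] [474 416]
[193, 241, 18, 18] [201.3 249.2] [430 228]
[160, 249, 17, 18] [168.  257.5] [402 328]
[175, 275, 46, 16] [196.3 283.5] [327 240]
```

View pics/w1.png

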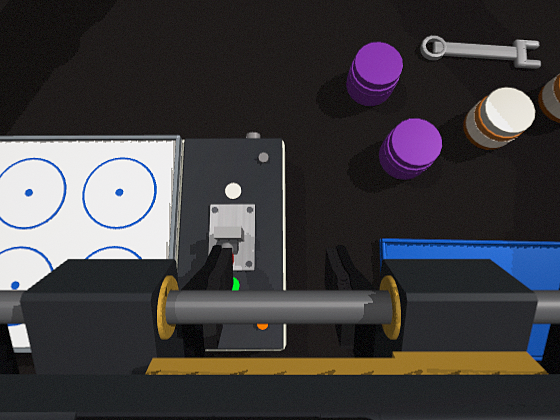

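The wrist view shows the console with the white dot at (233,190) and the green one at (235,285). The grip is half hidden by the left finger, as expected from the offset in y. I'll approach along the bat axis.

apply_moves:
  targets:
    - [[11, -24, -20], [0, 0, 0]]
    - [[22, -47, -40], [0, 0, 0]]
    - [[22, -47, -51], [0, 0, 0]]
    - [[22, -47, -51], [0, 0, 0]]
    - [[22, -47, -51], [0, 0, 0]]

```text
time_s: 3.75
tool_pos: [0.6135, -0.0838, 0.1882]
tool_rot: [179.9, -28.5, 176.0]
force: [0.7, -0.2, 1.0]
grip_width: 0.045
```

Run:
```python
from h import *
st()
o=env.get_obs();R=Ro.from_euler('xyz',o['tool_rot'],degrees=True).as_matrix()
print('tool z',R[:,2],'tool y',R[:,1],'bat u',S(np.sin(.5)*1000,0,np.cos(.5)*1000)-S(0,0,0))
print('to r=51',((S(51*np.sin(.5),203,70+51*np.cos(.5))-o['tool_pos'])*1000).round(1))
p=env.read_camera('scene');save(p,'s1')
cv2.imwrite('pics/s1c.png',cv2.resize(p['image'][120:270,170:340,::-1],None,fx=4,fy=4,interpolation=cv2.INTER_CUBIC))
```

```text
3.75 [613.5 -83.8 188.2] [179.9 -28.5 176. ] F [ 0.7 -0.2  1. ] g 45.0 q [-12.  41.  30.  64. -14. 108. 102.]
tool z [-0.47560244  0.03542251 -0.87894685] tool y [0.07052717 0.99750778 0.00203805] bat u [ 0.47817903 -0.03418304  0.87758256]
to r=51 [-37.5   1.3 -73.4]
```

View pics/s1c.png

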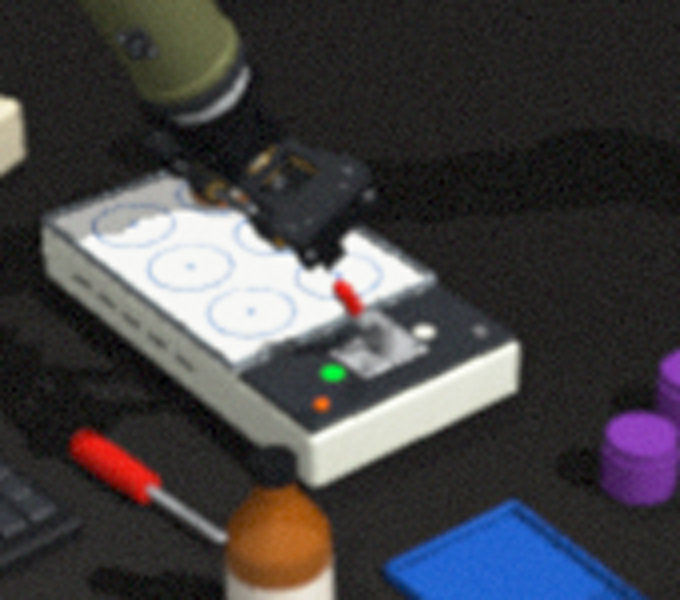

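The scene crop shows the gripper above the bat, lined up with its axis. I'll descend and close.

apply_moves:
  targets:
    - [[-9, 0, -18], [0, 0, 0]]
    - [[-18, 1, -36], [0, 0, 0]]
    - [[-26, 1, -52], [0, 0, 0]]
    - [[-32, 1, -63], [0, 0, 0]]
    - [[-37, 1, -72], [0, 0, 0]]
    - [[-37, 1, -72], [0, 0, 0]]
    - [[-37, 1, -72], [0, 0, 0]]

```text
time_s: 4.5
tool_pos: [0.5769, -0.084, 0.1145]
tool_rot: [180.0, -28.6, 175.9]
force: [-0.5, 0.4, -0.4]
grip_width: 0.0451
```

apply_moves:
  targets:
    - [[0, 0, 0], [0, 0, 0]]
    - [[0, 0, 0], [0, 0, 0]]
    - [[0, 0, 0], [0, 0, 0]]
    - [[0, 0, 0], [0, 0, 0]]
    - [[0, 0, 0], [0, 0, 0]]
    - [[0, 0, 0], [0, 0, 0]]
  hand: 5
  squeeze: 40

```text
time_s: 5.1
tool_pos: [0.5768, -0.0831, 0.114]
tool_rot: [179.9, -28.6, 176.0]
force: [1.4, 1.8, 0.2]
grip_width: 0.0169
```

Run:
```python
from h import *
st()
o=env.get_obs()
u=S(np.sin(.5)*1000,0,np.cos(.5)*1000)-S(0,0,0)
d=o['tool_pos']-S(0,203,70);print('r',d@u*1000,'off',(d-u*(d@u))*1000)
```

```text
5.1 [576.8 -83.1 114. ] [179.9 -28.6 176. ] F [1.4 1.8 0.2] g 16.9 q [-14.  40.  30.  75. -13.  98. 102.]
r 50.73101613280355 off [ 0.97078353 -0.59231635 -0.55057851]
```

apply_moves:
  targets:
    - [[1.5, 0, 3], [0, 0, 0]]
    - [[3, 0, 6], [0, 0, 0]]
    - [[5, 0, 9], [0, 0, 0]]
    - [[5, 0, 9], [0, 0, 0]]
    - [[5, 0, 9], [0, 0, 0]]

```text
time_s: 5.6
tool_pos: [0.5811, -0.0835, 0.1223]
tool_rot: [179.9, -28.7, 175.9]
force: [-1.2, 4.8, -4.8]
grip_width: 0.017
```

Run:
```python
from h import *
st()
o=env.get_obs()
u=S(np.sin(.5)*1000,0,np.cos(.5)*1000)-S(0,0,0)
P=S(0,203,70)
d=o['tool_pos']-P;print('r',d@u*1000,'off',(d-u*(d@u))*1000,'Fu',o['force']@u)
# swing arc with fixed radius rr
rr=d@u
ax=np.array([ys[0],ys[1],0])
for th in np.linspace(.5,-.54,9):
    R=Ro.from_rotvec(ax*(th-.5)).as_matrix(); n=P+R@d
    print(round(th,3),((n-o['tool_pos'])*1000).round(1).tolist(),(ax*(th-.5)).round(3).tolist())
```

```text
5.6 [581.1 -83.5 122.3] [179.9 -28.7 175.9] F [-1.2  4.8 -4.8] g 17.0 q [-13.  40.  30.  74. -14.  99. 102.]
r 60.17031157262131 off [ 0.78837185 -0.72695214 -0.45615906] Fu -4.978982581691113
0.5 [0.0, 0.0, 0.0] [0.0, 0.0, 0.0]
0.37 [-7.0, 0.5, 3.4] [-0.009, -0.13, -0.0]
0.24 [-14.4, 1.0, 5.9] [-0.019, -0.259, -0.0]
0.11 [-22.1, 1.6, 7.4] [-0.028, -0.389, -0.0]
-0.02 [-29.9, 2.1, 7.8] [-0.037, -0.519, -0.0]
-0.15 [-37.6, 2.7, 7.3] [-0.046, -0.648, -0.0]
-0.28 [-45.3, 3.2, 5.7] [-0.056, -0.778, -0.0]
-0.41 [-52.7, 3.8, 3.2] [-0.065, -0.908, -0.0]
-0.54 [-59.6, 4.3, -0.2] [-0.074, -1.037, -0.0]
```

apply_moves:
  targets:
    - [[-3.5, 0, 2], [-0.005, -0.065, 0]]
    - [[-7, 0.5, 3.5], [-0.009, -0.13, 0]]
    - [[-10.7, 1, 5], [-0.014, -0.195, 0]]
    - [[-14.4, 1, 6], [-0.019, -0.259, 0]]
    - [[-18.2, 1, 7], [-0.024, -0.324, 0]]
    - [[-22, 1.5, 7.5], [-0.028, -0.389, 0]]
    - [[-26, 2, 8], [-0.033, -0.454, 0]]
    - [[-30, 2, 8], [-0.037, -0.519, 0]]

```text
time_s: 6.4
tool_pos: [0.5511, -0.0815, 0.1308]
tool_rot: [179.9, 1.3, 175.9]
force: [1.7, 4.4, -6.1]
grip_width: 0.0168
```

apply_moves:
  targets:
    - [[-4, 0, -0.2], [-0.005, -0.065, 0]]
    - [[-7.7, 0.5, -0.5], [-0.009, -0.129, 0]]
    - [[-11.5, 1, -1.2], [-0.014, -0.194, 0]]
    - [[-15.4, 1, -2.1], [-0.019, -0.259, 0]]
    - [[-19.2, 1.4, -3.2], [-0.023, -0.324, 0]]
    - [[-23, 2, -4.5], [-0.028, -0.389, 0]]
    - [[-28, 2, -7], [-0.035, -0.49, 0]]
    - [[-28, 2, -7], [-0.035, -0.49, 0]]

```text
time_s: 7.2
tool_pos: [0.5241, -0.0796, 0.1255]
tool_rot: [179.8, 29.8, 175.9]
force: [5.9, 6.3, -3.1]
grip_width: 0.0163
```

```bash
cat >> h.py <<'E'
def batst():
    st();o=env.get_obs();d=o['tool_pos']-S(0,203,70);ax=np.append(xs,0)
    f=d@ax;print('theta',np.arctan2(f,d[2]),'r',np.hypot(f,d[2])*1000,'yoff',d[:2]@ys*1000)
E
python3 -c "
from h import *
batst()"
```

```text
7.2 [524.1 -79.6 125.5] [179.8  29.8 175.9] F [ 5.9  6.3 -3.1] g 16.3 q [-24. -15.  28. 133.  12.  30.  82.]
theta -0.46000850618440636 r 61.88623785319592 yoff -0.8687702877930893
```

apply_moves:
  targets:
    - [[-1, 0, -2], [0, 0.03, 0]]
    - [[-2, 0, -3], [0, 0.04, 0]]
    - [[-1, 0, -6], [0, 0.04, 0]]
    - [[1, 0, -9], [0, 0.04, 0]]
    - [[2.5, 0, -12], [0, 0.04, 0]]
    - [[2.5, 0, -12], [0, 0.04, 0]]

```text
time_s: 7.8
tool_pos: [0.5297, -0.0799, 0.1163]
tool_rot: [-180.0, 27.5, 176.0]
force: [-1.4, 6.2, 8.3]
grip_width: 0.0164
```

```bash
python3 -c "
from h import *
batst()"
```

```text
7.8 [529.7 -79.9 116.3] [-180.    27.5  176. ] F [-1.4  6.2  8.3] g 16.4 q [-25. -12.  29. 131.  10.  32.  84.]
theta -0.44166458483328447 r 51.17216188029992 yoff -0.7565673993149904
```

apply_moves:
  targets:
    - [[-2, 0, 0], [0, 0, 0]]
    - [[-4, 0, 0.5], [0, 0, 0]]
    - [[-4, 0, 0.5], [0, 0, 0]]

```text
time_s: 8.1
tool_pos: [0.5276, -0.0798, 0.1179]
tool_rot: [-180.0, 27.8, 176.0]
force: [8.7, 5.9, 0.4]
grip_width: 0.0166
```

```bash
python3 -c "
from h import *
batst()"
```

```text
8.1 [527.6 -79.8 117.9] [-180.    27.8  176. ] F [8.7 5.9 0.4] g 16.6 q [-24. -12.  29. 132.  10.  32.  84.]
theta -0.46472292090742895 r 53.552200704941285 yoff -0.8158613513652428
```

apply_moves:
  targets:
    - [[0, 0, 0], [0, 0, 0]]
    - [[0, 0, 0], [0, 0, 0]]
    - [[0, 0, 0], [0, 0, 0]]
  hand: 45

```text
time_s: 8.4
tool_pos: [0.5217, -0.0816, 0.1126]
tool_rot: [-179.8, 27.0, 175.9]
force: [-0.1, -0.2, 0.7]
grip_width: 0.0331
```

apply_moves:
  targets:
    - [[-5, 0, 15], [0, 0, 0]]
    - [[-8, 0, 35], [0, 0.05, 0]]
    - [[-8, 0, 60], [0.01, 0.12, 0]]
    - [[-8, 0, 90], [0.018, 0.24, 0]]
    - [[-8, 0, 110], [0.026, 0.36, 0]]
    - [[-8, 0, 120], [0.035, 0.48, 0]]
    - [[-8, 0, 120], [0.035, 0.48, 0]]

```text
time_s: 9.1
tool_pos: [0.5169, -0.0809, 0.2323]
tool_rot: [-179.7, -0.7, 175.9]
force: [0.5, -0.4, 0.4]
grip_width: 0.0452
```

apply_moves:
  targets:
    - [[-15, -45, 2], [0, 0, 0]]
    - [[-30, -90, 4], [0, 0, 0]]
    - [[-30, -135, 5], [0, 0, 0]]
    - [[-30, -180, 5], [0, 0, 0]]
    - [[-30, -220, 5], [0, 0, 0]]
    - [[-30, -220, 5], [0, 0, 0]]
  hand: 87

```text
time_s: 9.7
tool_pos: [0.4797, -0.3075, 0.237]
tool_rot: [-179.7, -0.6, 175.3]
force: [-0.2, 0.1, 0.5]
grip_width: 0.0836
```

Run:
```python
from h import *
st()
p=env.read_camera('scene');save(p,'s2')
a=cv2.resize(p['image'][190:250,230:310,::-1],None,fx=5,fy=5,interpolation=cv2.INTER_CUBIC)
for n,r,th in (('a',67,-.5),('b',67,.5),('c',0,0),('d',79,-.5)): print(n,((proj(p,S(r*np.sin(th),203,70+r*np.cos(th)))-[230,190])*5+2).round())
t=env.read_camera('top');save(t,'top2')
b=cv2.resize(t['image'][170:240,280:360,::-1],None,fx=5,fy=5,interpolation=cv2.INTER_CUBIC)
for n,r,th in (('a',67,-.5),('b',67,.5),('c',0,0),('d',79,-.5)): print(n,((proj(t,S(r*np.sin(th),203,70+r*np.cos(th)))-[280,170])*5+2).round())
c=np.zeros((350,800,3),np.uint8);c[:300,:400]=a;c[:350,400:]=b
cv2.imwrite('pics/s2c.png',c)
```

```text
9.7 [ 479.7 -307.5  237. ] [-179.7   -0.6  175.3] F [-0.2  0.1  0.5] g 83.6 q [-10.  10.  45.  95.  -7.  78. 121.]
a [212.  -9.]
b [131.  26.]
c [172.  86.]
d [219. -26.]
a [129. 245.]
b [139. 135.]
c [128. 205.]
d [129. 253.]
```

View pics/s2c.png

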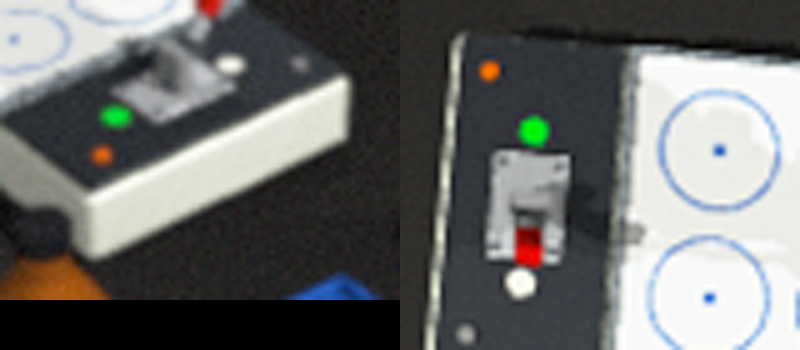

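The toggle is at the white dot: the top crop shows the red grip at (529,247), against a predicted home position of (529,245). Now I'll locate the jars with a cap-silhouette fit.

```bash
cat >> h.py <<'E'
from scipy.optimize import least_squares
A=np.linspace(0,2*np.pi,40,endpoint=False)
def capxy(p,uv,zb):
    def f(x):
        pts=np.array([proj(p,[x[0]+.0275*np.cos(a),x[1]+.0275*np.sin(a),zb+z]) for a in A for z in (.037,.048)],np.float32)
        M=cv2.moments(cv2.convexHull(pts));return np.array([M['m10']/M['m00'],M['m01']/M['m00']])-uv
    return least_squares(f,world(p,uv,zb+.045)[:2],x_scale=.01,diff_step=1e-3).x
def caps(p,col,zbf):
    h=cv2.cvtColor(p['image'],cv2.COLOR_RGB2HSV);H,Sa,V=[h[...,i].astype(int) for i in range(3)]
    m=(H>45)&(H<85)&(Sa>120)&(V>60) if col=='g' else (Sa<45)&(V>150)
    for b in blobs(m,150,20000):
        if max(b[1][2:])<1.6*min(b[1][2:]):
            xy=capxy(p,b[2],zbf);print(col,b[0],b[1],(xy*1000).round(1),'stir',((xy-C)@xs*1000).round(1),((xy-C)@ys*1000).round(1))
E
python3 - <<'E'
from h import *
t=env.read_camera('top')
print('cam',np.linalg.inv(t['camera_from_world'])[:3,3])
caps(t,'g',.065);caps(t,'w',0)
h=cv2.cvtColor(t['image'],cv2.COLOR_RGB2HSV);H,Sa,V=[h[...,i].astype(int) for i in range(3)]
for b in blobs(((H<5)|(H>174))&(Sa>150)&(V>80),20): print('red',b[0],b[1],b[2])
for r in (67,79): print(r,proj(t,S(-r*np.sin(.5),203,70+r*np.cos(.5))))
o,p=wrist();save(p,'w2');caps(p,'g',.065)
E
```

```text
cam [0.32731088 0.00527631 1.59225765]
w 212 [194, 89, 36, 48] [851.8 225.4] stir 277.6 529.8
w 1661 [97, 93, 57, 39] [858.1 496.3] stir 264.6 800.3
w 1132 [476, 140, 45, 46] [ 729.1 -700.2] stir 221.3 -402.2
w 5545 [24, 161, 69, 95] [548.8 693.4] stir -57.9 974.9
w 246 [140, 199, 18, 17] [554.8 398.7] stir -31.0 681.4
w 166 [298, 200, 16, 22] [563.  -76.9] stir 11.1 207.6
w 250 [132, 225, 18, 18] [474.  417.6] stir -112.9 694.5
w 254 [193, 241, 18, 18] [430.1 229.3] stir -143.3 503.5
w 262 [160, 249, 18, 18] [402.4 329. ] stir -178.0 601.0
red 218 [317, 146, 28, 8] [330.74770642 149.50917431]
red 37 [303, 216, 5, 8] [305.08108108 219.21621622]
67 [305.40159121 218.60405147]
79 [305.44500964 220.12207581]
g 3436 [161, 172, 68, 65] [ 483.  -370.3] stir -47.8 -90.7
```

apply_moves:
  targets:
    - [[3, -35, -20], [0, 0, 0]]
    - [[3, -63, -50], [0, 0, 0]]
    - [[3, -63, -95], [0, 0, 0]]
    - [[3, -63, -125], [0, 0, 0]]
    - [[3, -63, -150], [0, 0, 0]]
    - [[3, -63, -164], [0, 0, 0]]
    - [[3, -63, -164], [0, 0, 0]]
    - [[3, -63, -164], [0, 0, 0]]
  hand: 75
  squeeze: 30

```text
time_s: 10.7
tool_pos: [0.4878, -0.3627, 0.0743]
tool_rot: [-179.9, -0.5, 176.0]
force: [-0.3, -0.5, 0.2]
grip_width: 0.0746
```

apply_moves:
  targets:
    - [[0, 0, 0], [0, 0, 0]]
    - [[0, 0, 0], [0, 0, 0]]
    - [[0, 0, 0], [0, 0, 0]]
    - [[0, 0, 0], [0, 0, 0]]
    - [[0, 0, 0], [0, 0, 0]]
  hand: 45

```text
time_s: 11.2
tool_pos: [0.4875, -0.364, 0.0745]
tool_rot: [-179.9, -0.5, 175.9]
force: [-0.3, 0.5, 6.1]
grip_width: 0.0575
```

```bash
python3 -c "
from h import *
st()"
```

```text
11.2 [ 487.5 -364.    74.5] [-179.9   -0.5  175.9] F [-0.3  0.5  6.1] g 57.5 q [ -1.  25.  43. 100. -18.  63. 134.]
```

apply_moves:
  targets:
    - [[0, 0, 20], [0, 0, 0]]
    - [[0, 0, 60], [0, 0, 0]]
    - [[0, 0, 110], [0, 0, 0]]
    - [[0, 0, 150], [0, 0, 0]]
    - [[0, 0, 165], [0, 0, 0]]
    - [[0, 0, 165], [0, 0, 0]]

```text
time_s: 11.8
tool_pos: [0.4878, -0.3636, 0.24]
tool_rot: [-179.9, -0.4, 176.0]
force: [-0.6, -0.8, -1.2]
grip_width: 0.0576
```

apply_moves:
  targets:
    - [[10, 38, 0], [0, 0, 0]]
    - [[22, 84, 0], [0, 0, 0]]
    - [[34, 130, 0], [0, 0, 0]]
    - [[46, 176, 0], [0, 0, 0]]
    - [[58, 222, 0], [0, 0, 0]]
    - [[70, 268, 0], [0, 0, 0]]
    - [[82, 314, 0], [0, 0, 0]]
    - [[94, 360, 0], [0, 0, 0]]

```text
time_s: 12.6
tool_pos: [0.5795, -0.0007, 0.2351]
tool_rot: [-179.9, -0.8, 176.0]
force: [0.9, -0.0, -0.7]
grip_width: 0.0573
```

apply_moves:
  targets:
    - [[12, 46, 0], [0, 0, 0]]
    - [[24, 92, 0], [0, 0, 0]]
    - [[36, 138, 0], [0, 0, 0]]
    - [[48, 175, 0], [0, 0, 0]]
    - [[49, 192, 0], [0, 0, 0]]
    - [[49, 192, 0], [0, 0, 0]]
    - [[49, 192, 0], [0, 0, 0]]

```text
time_s: 13.3
tool_pos: [0.6292, 0.1867, 0.2365]
tool_rot: [-179.8, -0.7, 175.9]
force: [0.2, -0.7, -0.7]
grip_width: 0.0572
```

Run:
```python
from h import *
st()
t=env.read_camera('top');save(t,'top3');caps(t,'w',0)
```

```text
13.3 [629.2 186.7 236.5] [-179.8   -0.7  175.9] F [ 0.2 -0.7 -0.7] g 57.2 q [-41.  21.  29.  81. -10.  81.  74.]
w 1658 [97, 93, 57, 39] [858.3 496.4] stir 264.8 800.5
w 3040 [461, 140, 76, 86] [ 675.9 -699.5] stir 168.1 -405.3
w 5542 [24, 161, 68, 95] [548.8 693.5] stir -58.0 975.0
w 240 [140, 199, 17, 17] [554.9 399.2] stir -30.9 681.9
w 206 [298, 200, 16, 22] [561.  -80.5] stir 9.4 203.9
w 249 [132, 225, 18, 18] [474.1 417.7] stir -112.8 694.6
w 257 [160, 249, 18, 18] [402.1 328.7] stir -178.2 600.7
```

apply_moves:
  targets:
    - [[0, 0, -45], [0, 0, 0]]
    - [[0, 0, -90], [0, 0, 0]]
    - [[0, 0, -135], [0, 0, 0]]
    - [[0, 0, -180], [0, 0, 0]]
    - [[0, 0, -205], [0, 0, 0]]
    - [[0, 0, -217], [0, 0, 0]]
    - [[0, 0, -222], [0, 0, 0]]
    - [[0, 0, -222], [0, 0, 0]]

```text
time_s: 14.15
tool_pos: [0.6307, 0.1878, 0.0173]
tool_rot: [-179.9, -0.5, 175.9]
force: [0.4, -0.1, -1.5]
grip_width: 0.0572
```

apply_moves:
  targets:
    - [[0, 0, 0], [0, 0, 0]]
    - [[0, 0, 0], [0, 0, 0]]
    - [[0, 0, 0], [0, 0, 0]]
    - [[0, 0, 0], [0, 0, 0]]
  hand: 80

```text
time_s: 14.55
tool_pos: [0.6305, 0.1891, 0.0172]
tool_rot: [-180.0, -0.5, 176.0]
force: [0.2, 0.0, 0.5]
grip_width: 0.0778
```

apply_moves:
  targets:
    - [[0, 0, 20], [0, 0, 0]]
    - [[0, 0, 50], [0, 0, 0]]
    - [[0, 0, 95], [0, 0, 0]]
    - [[0, 0, 135], [0, 0, 0]]
    - [[0, 0, 135], [0, 0, 0]]

```text
time_s: 15.05
tool_pos: [0.6341, 0.1896, 0.1588]
tool_rot: [179.8, 0.1, 176.0]
force: [0.2, 0.0, -0.2]
grip_width: 0.0802
```

apply_moves:
  targets:
    - [[-11, 42, 0], [0, 0, 0]]
    - [[-22, 85, 0], [0, 0, 0]]
    - [[-33, 127, 0], [0, 0, 0]]
    - [[-44, 170, 0], [0, 0, 0]]
    - [[-56, 212, 0], [0, 0, 0]]
    - [[-56, 212, 0], [0, 0, 0]]
    - [[-56, 212, 0], [0, 0, 0]]
    - [[-56, 212, 0], [0, 0, 0]]

```text
time_s: 15.85
tool_pos: [0.5747, 0.3991, 0.151]
tool_rot: [-179.8, -0.5, 175.9]
force: [0.7, -0.2, -0.1]
grip_width: 0.0802
```

Run:
```python
from h import *
st()
t=env.read_camera('top');save(t,'top4');caps(t,'w',0);caps(t,'g',0.004)
o,p=wrist();save(p,'w4');caps(p,'w',0)
```

```text
15.85 [574.7 399.1 151. ] [-179.8   -0.5  175.9] F [ 0.7 -0.2 -0.1] g 80.2 q [-54.  28.  24.  81. -12.  74.  57.]
w 224 [194, 89, 36, 48] [855.  224.6] stir 280.9 529.2
w 1663 [97, 93, 57, 39] [858.2 496.2] stir 264.7 800.3
w 3032 [461, 140, 76, 86] [ 675.8 -699.5] stir 168.0 -405.4
w 5049 [24, 161, 65, 95] [538.8 700.9] stir -68.4 981.7
w 179 [140, 202, 18, 14] [548.6 400.2] stir -37.3 682.4
w 254 [193, 241, 18, 18] [430.1 229.3] stir -143.3 503.5
w 262 [160, 249, 18, 18] [402.4 329. ] stir -178.0 601.0
g 243 [208, 177, 18, 17] [626.9 189.5] stir 55.9 477.9
w 2651 [0, 0, 50, 60] [438.3 233.1] stir -135.4 507.9
w 5206 [254, 21, 79, 85] [474.6 414.8] stir -112.1 691.8
w 4071 [239, 144, 73, 72] [555.1 396.7] stir -30.6 679.4
```

apply_moves:
  targets:
    - [[-20, -1, -20], [0, 0, 0]]
    - [[-20, -1, -60], [0, 0, 0]]
    - [[-20, -1, -100], [0, 0, 0]]
    - [[-20, -1, -125], [0, 0, 0]]
    - [[-20, -1, -138], [0, 0, 0]]
    - [[-20, -1, -142], [0, 0, 0]]
    - [[-20, -1, -142], [0, 0, 0]]
    - [[-20, -1, -142], [0, 0, 0]]

```text
time_s: 16.75
tool_pos: [0.5554, 0.4003, 0.0112]
tool_rot: [180.0, -0.4, 175.9]
force: [0.4, 0.4, -0.3]
grip_width: 0.0801
```

apply_moves:
  targets:
    - [[0, 0, 0], [0, 0, 0]]
    - [[0, 0, 0], [0, 0, 0]]
    - [[0, 0, 0], [0, 0, 0]]
    - [[0, 0, 0], [0, 0, 0]]
    - [[0, 0, 0], [0, 0, 0]]
    - [[0, 0, 0], [0, 0, 0]]
  hand: 45

```text
time_s: 17.35
tool_pos: [0.5542, 0.3994, 0.0098]
tool_rot: [-179.9, -0.6, 176.0]
force: [-1.1, -3.2, 4.0]
grip_width: 0.0573
```

apply_moves:
  targets:
    - [[0, 0, 20], [0, 0, 0]]
    - [[0, 0, 60], [0, 0, 0]]
    - [[0, 0, 110], [0, 0, 0]]
    - [[0, 0, 160], [0, 0, 0]]
    - [[0, 0, 210], [0, 0, 0]]
    - [[0, 0, 225], [0, 0, 0]]
    - [[0, 0, 225], [0, 0, 0]]

```text
time_s: 18.05
tool_pos: [0.5551, 0.4008, 0.2369]
tool_rot: [179.8, -0.4, 176.0]
force: [0.1, 0.2, -4.1]
grip_width: 0.057
```

Run:
```python
from h import *
st()
```

```text
18.05 [555.1 400.8 236.9] [179.8  -0.4 176. ] F [ 0.1  0.2 -4.1] g 57.0 q [-56.  23.  25.  77. -10.  82.  55.]
```

apply_moves:
  targets:
    - [[1, -40, 0], [0, 0, 0]]
    - [[2, -87, 0], [0, 0, 0]]
    - [[4, -134, 0], [0, 0, 0]]
    - [[5, -181, 0], [0, 0, 0]]
    - [[6, -228, 0], [0, 0, 0]]
    - [[7, -275, 0], [0, 0, 0]]
    - [[8, -322, 0], [0, 0, 0]]
    - [[10, -369, 0], [0, 0, 0]]

```text
time_s: 18.85
tool_pos: [0.5619, 0.0294, 0.2308]
tool_rot: [-179.9, -0.8, 176.0]
force: [0.2, 0.1, -2.5]
grip_width: 0.0577
```

apply_moves:
  targets:
    - [[1, -47, 0], [0, 0, 0]]
    - [[2, -94, 0], [0, 0, 0]]
    - [[4, -141, 0], [0, 0, 0]]
    - [[5, -188, 0], [0, 0, 0]]
    - [[6, -235, 0], [0, 0, 0]]
    - [[7, -282, 0], [0, 0, 0]]
    - [[8, -329, 0], [0, 0, 0]]
    - [[10, -370, 0], [0, 0, 0]]

```text
time_s: 19.65
tool_pos: [0.5722, -0.3408, 0.2303]
tool_rot: [-180.0, -0.9, 175.9]
force: [0.2, 0.4, -1.6]
grip_width: 0.0574
```

apply_moves:
  targets:
    - [[0, -38, -20], [0, 0, 0]]
    - [[0, -38, -60], [0, 0, 0]]
    - [[0, -38, -90], [0, 0, 0]]
    - [[0, -38, -90], [0, 0, 0]]
    - [[0, -38, -90], [0, 0, 0]]

```text
time_s: 20.15
tool_pos: [0.5731, -0.3762, 0.1421]
tool_rot: [180.0, -0.8, 176.0]
force: [0.9, 0.3, -1.4]
grip_width: 0.0575
```

Run:
```python
from h import *
st();print(S(45,-90,76)*1000)
t=env.read_camera('top');caps(t,'w',0.075)
```

```text
20.15 [ 573.1 -376.2  142.1] [180.   -0.8 176. ] F [ 0.9  0.3 -1.4] g 57.5 q [ -0.  31.  44.  84. -21.  74. 132.]
[ 575.566  -376.1745   76.    ]
w 229 [194, 89, 36, 48] [830.1 213.8] stir 256.8 516.6
w 1665 [97, 93, 57, 39] [832.5 472.6] stir 240.7 774.9
w 342 [477, 140, 37, 27] [ 739.  -660.9] stir 228.3 -362.3
w 5543 [24, 161, 68, 95] [538.1 660.2] stir -66.3 941.0
w 3177 [285, 181, 105, 70] [ 540.2 -204.2] stir -2.5 79.0
w 283 [510, 181, 27, 31] [ 611.6 -759.1] stir 108.3 -469.4
w 204 [298, 200, 16, 22] [549.4 -76.8] stir -2.5 206.7
w 250 [132, 225, 18, 18] [466.9 397.7] stir -118.5 674.1
w 178 [401, 237, 18, 20] [ 439.8 -392.3] stir -89.3 -115.7
w 250 [193, 241, 18, 18] [425.4 218.4] stir -147.2 492.4
w 261 [160, 249, 18, 18] [398.7 313.4] stir -180.6 585.2
```

apply_moves:
  targets:
    - [[2, 0, -20], [0, 0, 0]]
    - [[2, 0, -40], [0, 0, 0]]
    - [[2, 0, -54], [0, 0, 0]]
    - [[2, 0, -61], [0, 0, 0]]
    - [[2, 0, -65], [0, 0, 0]]
    - [[2, 0, -65], [0, 0, 0]]
    - [[2, 0, -65], [0, 0, 0]]

```text
time_s: 20.9
tool_pos: [0.5764, -0.3777, 0.0803]
tool_rot: [-179.9, -0.5, 176.0]
force: [-0.1, 0.6, -2.1]
grip_width: 0.0572
```

apply_moves:
  targets:
    - [[0, 0, 0], [0, 0, 0]]
    - [[0, 0, 0], [0, 0, 0]]
    - [[0, 0, 0], [0, 0, 0]]
    - [[0, 0, 0], [0, 0, 0]]
  hand: 74

```text
time_s: 21.3
tool_pos: [0.5762, -0.3774, 0.0798]
tool_rot: [-179.9, -0.5, 176.0]
force: [-1.2, -0.1, -0.4]
grip_width: 0.0728
```

apply_moves:
  targets:
    - [[0, 0, 20], [0, 0, 0]]
    - [[0, 0, 50], [0, 0, 0]]
    - [[0, 0, 90], [0, 0, 0]]
    - [[0, 0, 135], [0, 0, 0]]
    - [[0, 0, 155], [0, 0, 0]]

```text
time_s: 21.8
tool_pos: [0.577, -0.3787, 0.2395]
tool_rot: [-179.7, -0.2, 175.9]
force: [0.1, -0.0, 0.5]
grip_width: 0.074
```

apply_moves:
  targets:
    - [[-6, 47, 0], [0, 0, 0]]
    - [[-12, 95, 0], [0, 0, 0]]
    - [[-18, 143, 0], [0, 0, 0]]
    - [[-24, 191, 0], [0, 0, 0]]
    - [[-30, 239, 0], [0, 0, 0]]
    - [[-36, 287, 0], [0, 0, 0]]
    - [[-42, 335, 0], [0, 0, 0]]
    - [[-48, 383, 0], [0, 0, 0]]

```text
time_s: 22.6
tool_pos: [0.5275, 0.0076, 0.2349]
tool_rot: [-180.0, -0.5, 175.9]
force: [-0.1, 0.3, 0.0]
grip_width: 0.074
```

apply_moves:
  targets:
    - [[-6, 47, 0], [0, 0, 0]]
    - [[-12, 95, 0], [0, 0, 0]]
    - [[-18, 143, 0], [0, 0, 0]]
    - [[-24, 191, 0], [0, 0, 0]]
    - [[-30, 239, 0], [0, 0, 0]]
    - [[-36, 287, 0], [0, 0, 0]]
    - [[-42, 335, 0], [0, 0, 0]]
    - [[-50, 383, 0], [0, 0, 0]]
  hand: 80

```text
time_s: 23.4
tool_pos: [0.4779, 0.3905, 0.2347]
tool_rot: [-180.0, -0.5, 175.9]
force: [0.9, -0.3, -0.0]
grip_width: 0.08
```

Run:
```python
from h import *
st()
t=env.read_camera('top');save(t,'top5');caps(t,'w',0);m=t['image'].copy()
print('plate');h=cv2.cvtColor(m,cv2.COLOR_RGB2HSV)
cv2.imwrite('pics/pl5.png',cv2.resize(m[165:270,280:430,::-1],None,fx=4,fy=4,interpolation=cv2.INTER_CUBIC))
```

```text
23.4 [477.9 390.5 234.7] [-180.    -0.5  175.9] F [ 0.9 -0.3 -0. ] g 80.0 q [-59.  15.  22.  88.  -6.  79.  49.]
w 232 [194, 89, 36, 48] [855.5 223.9] stir 281.4 528.5
w 1663 [97, 93, 57, 39] [858.2 496.3] stir 264.6 800.4
w 3042 [461, 140, 76, 86] [ 675.7 -699.8] stir 167.9 -405.6
w 3968 [24, 161, 68, 95] [547.4 716.9] stir -61.0 998.2
w 252 [193, 241, 18, 18] [430.3 229.2] stir -143.0 503.4
w 262 [160, 249, 18, 18] [402.4 329. ] stir -178.0 601.0
plate
```

View pics/pl5.png

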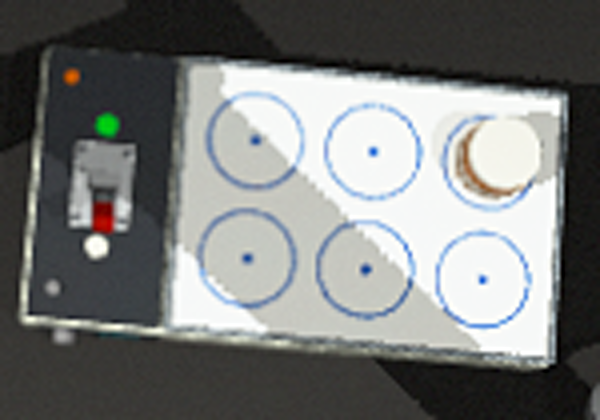

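The plate crop shows the first white jar upright in the rear-right ring, with its cap at about (505,152). The bat is still off.

apply_moves:
  targets:
    - [[-4, 27, -40], [0, 0, 0]]
    - [[-4, 27, -85], [0, 0, 0]]
    - [[-4, 27, -130], [0, 0, 0]]
    - [[-4, 27, -175], [0, 0, 0]]
    - [[-4, 27, -205], [0, 0, 0]]
    - [[-4, 27, -220], [0, 0, 0]]
    - [[-4, 27, -225], [0, 0, 0]]
    - [[-4, 27, -225], [0, 0, 0]]

```text
time_s: 24.25
tool_pos: [0.4746, 0.4161, 0.01]
tool_rot: [-180.0, -0.5, 175.9]
force: [-0.2, 0.1, 0.6]
grip_width: 0.0798
```

apply_moves:
  targets:
    - [[0, 0, 0], [0, 0, 0]]
    - [[0, 0, 0], [0, 0, 0]]
    - [[0, 0, 0], [0, 0, 0]]
    - [[0, 0, 0], [0, 0, 0]]
    - [[0, 0, 0], [0, 0, 0]]
    - [[0, 0, 0], [0, 0, 0]]
  hand: 45

```text
time_s: 24.85
tool_pos: [0.4744, 0.4162, 0.0103]
tool_rot: [-180.0, -0.5, 176.0]
force: [-1.1, -1.3, 5.0]
grip_width: 0.0572
```

apply_moves:
  targets:
    - [[0, 0, 20], [0, 0, 0]]
    - [[0, 0, 60], [0, 0, 0]]
    - [[0, 0, 110], [0, 0, 0]]
    - [[0, 0, 160], [0, 0, 0]]
    - [[0, 0, 210], [0, 0, 0]]
    - [[0, 0, 225], [0, 0, 0]]
    - [[0, 0, 225], [0, 0, 0]]

```text
time_s: 25.55
tool_pos: [0.4751, 0.4167, 0.2369]
tool_rot: [179.9, -0.4, 176.0]
force: [0.4, 0.4, -1.8]
grip_width: 0.0576
```

Run:
```python
from h import *
st();print(S(45,0,76)*1000, 'check cap', world(dict(env.read_camera('top')),(405.9,202.6),.113)*1000)
```

```text
25.55 [475.1 416.7 236.9] [179.9  -0.4 176. ] F [ 0.4  0.4 -1.8] g 57.6 q [-60.  16.  21.  85.  -6.  80.  47.]
[ 581.983  -286.4085   76.    ] check cap [ 576.19556907 -376.61894954  113.        ]
```

apply_moves:
  targets:
    - [[6, -40, 0], [0, 0, 0]]
    - [[13, -87, 0], [0, 0, 0]]
    - [[20, -134, 0], [0, 0, 0]]
    - [[28, -181, 0], [0, 0, 0]]
    - [[35, -228, 0], [0, 0, 0]]
    - [[42, -275, 0], [0, 0, 0]]
    - [[49, -322, 0], [0, 0, 0]]
    - [[56, -369, 0], [0, 0, 0]]

```text
time_s: 26.4
tool_pos: [0.528, 0.0449, 0.2309]
tool_rot: [-179.8, -0.9, 176.0]
force: [0.7, 0.8, -2.3]
grip_width: 0.0574
```

apply_moves:
  targets:
    - [[7, -47, 0], [0, 0, 0]]
    - [[14, -94, 0], [0, 0, 0]]
    - [[21, -141, 0], [0, 0, 0]]
    - [[28, -188, 0], [0, 0, 0]]
    - [[35, -235, 0], [0, 0, 0]]
    - [[42, -282, 0], [0, 0, 0]]
    - [[49, -329, 0], [0, 0, 0]]
    - [[51, -334, 0], [0, 0, 0]]

```text
time_s: 27.2
tool_pos: [0.5768, -0.2951, 0.2303]
tool_rot: [-179.6, -1.0, 175.3]
force: [-0.1, -1.2, -1.5]
grip_width: 0.0571
```

apply_moves:
  targets:
    - [[0, 0, -20], [0, 0, 0]]
    - [[0, 0, -60], [0, 0, 0]]
    - [[0, 0, -100], [0, 0, 0]]
    - [[0, 0, -120], [0, 0, 0]]
    - [[0, 0, -120], [0, 0, 0]]
    - [[0, 0, -120], [0, 0, 0]]

```text
time_s: 27.8
tool_pos: [0.5799, -0.2866, 0.1127]
tool_rot: [-179.9, -0.8, 176.0]
force: [0.3, -0.5, -0.4]
grip_width: 0.0574
```

apply_moves:
  targets:
    - [[2, 0, -15], [0, 0, 0]]
    - [[2, 0, -27], [0, 0, 0]]
    - [[2, 0, -33], [0, 0, 0]]
    - [[2, 0, -36], [0, 0, 0]]
    - [[2, 0, -36], [0, 0, 0]]
    - [[2, 0, -36], [0, 0, 0]]

```text
time_s: 28.4
tool_pos: [0.5832, -0.2874, 0.0787]
tool_rot: [-179.9, -0.5, 176.0]
force: [-0.4, -0.7, -2.0]
grip_width: 0.0573
```

apply_moves:
  targets:
    - [[0, 0, 0], [0, 0, 0]]
    - [[0, 0, 0], [0, 0, 0]]
    - [[0, 0, 0], [0, 0, 0]]
    - [[0, 0, 0], [0, 0, 0]]
  hand: 73

```text
time_s: 28.8
tool_pos: [0.5832, -0.2873, 0.0787]
tool_rot: [-179.9, -0.5, 176.0]
force: [-0.1, -0.2, 0.5]
grip_width: 0.0721
```

apply_moves:
  targets:
    - [[0, 0, 20], [0, 0, 0]]
    - [[0, 0, 50], [0, 0, 0]]
    - [[0, 0, 90], [0, 0, 0]]
    - [[0, 0, 135], [0, 0, 0]]
    - [[0, 0, 157], [0, 0, 0]]

```text
time_s: 29.3
tool_pos: [0.5841, -0.2884, 0.2399]
tool_rot: [-179.8, -0.3, 175.9]
force: [1.0, -0.7, 0.0]
grip_width: 0.073
```

apply_moves:
  targets:
    - [[-13, 45, 0], [0, 0, 0]]
    - [[-26, 91, 0], [0, 0, 0]]
    - [[-39, 137, 0], [0, 0, 0]]
    - [[-52, 183, 0], [0, 0, 0]]
    - [[-65, 229, 0], [0, 0, 0]]
    - [[-78, 275, 0], [0, 0, 0]]
    - [[-91, 321, 0], [0, 0, 0]]
    - [[-104, 367, 0], [0, 0, 0]]

```text
time_s: 30.1
tool_pos: [0.4782, 0.0815, 0.2359]
tool_rot: [-180.0, -0.5, 175.9]
force: [0.9, 0.9, 0.3]
grip_width: 0.0727
```

apply_moves:
  targets:
    - [[-13, 45, 0], [0, 0, 0]]
    - [[-26, 91, 0], [0, 0, 0]]
    - [[-39, 137, 0], [0, 0, 0]]
    - [[-52, 183, 0], [0, 0, 0]]
    - [[-65, 229, 0], [0, 0, 0]]
    - [[-74, 246, 0], [0, 0, 0]]
    - [[-74, 246, 0], [0, 0, 0]]
    - [[-74, 246, 0], [0, 0, 0]]
  hand: 80

```text
time_s: 30.9
tool_pos: [0.4054, 0.3251, 0.2353]
tool_rot: [-179.9, -0.5, 176.0]
force: [-0.1, 0.2, -0.2]
grip_width: 0.0801
```

```bash
cat >> h.py <<'E'
def platecaps(t):
    # off-white caps inside plate: warm tint vs plate
    im=cv2.resize(t['image'],None,fx=4,fy=4,interpolation=cv2.INTER_CUBIC).astype(int)
    d=im[...,0]-im[...,2];return im,d
E
python3 - <<'E'
from h import *
st()
t=env.read_camera('top');save(t,'top6');caps(t,'w',0);im=t['image']
for uv in ((406,203),(377,201),(375,213)): print(uv,im[uv[1],uv[0]])
o,p=wrist();caps(p,'w',0)
E
```

```text
30.9 [405.4 325.1 235.3] [-179.9   -0.5  176. ] F [-0.1  0.2 -0.2] g 80.1 q [-60.   2.  19. 101.  -1.  78.  45.]
w 230 [194, 89, 36, 48] [854.2 224. ] stir 280.1 528.5
w 1662 [97, 93, 57, 39] [858.1 496.3] stir 264.5 800.4
w 3047 [461, 140, 76, 86] [ 675.8 -699.7] stir 168.0 -405.5
w 5478 [24, 161, 68, 95] [549.9 694.6] stir -57.0 976.2
w 253 [193, 241, 18, 18] [430.2 229.2] stir -143.2 503.4
(406, 203) [245 245 236]
(377, 201) [245 245 237]
(375, 213) [215 229 244]
w 2449 [293, 147, 56, 57] [401.6 365.1] stir -181.4 636.9
w 261 [172, 179, 48, 44] [409.3 248.9] stir -165.4 521.6
w 2324 [159, 186, 55, 54] [430.9 227.1] stir -142.3 501.4
w 427 [160, 339, 47, 33] [592.1 207.6] stir 19.9 493.4
```

The wrist camera puts the third jar at y≈366 (it was 329), so it has been knocked aside. I'll use the new position.

apply_moves:
  targets:
    - [[-4, 41, -40], [0, 0, 0]]
    - [[-4, 41, -85], [0, 0, 0]]
    - [[-4, 41, -120], [0, 0, 0]]
    - [[-4, 41, -150], [0, 0, 0]]
    - [[-4, 41, -150], [0, 0, 0]]
    - [[-4, 41, -150], [0, 0, 0]]

```text
time_s: 31.6
tool_pos: [0.402, 0.3658, 0.0861]
tool_rot: [-179.9, -0.5, 175.8]
force: [0.8, 0.8, 1.5]
grip_width: 0.0797
```

Run:
```python
from h import *
st()
o,p=wrist();caps(p,'w',0);t=env.read_camera('top');caps(t,'w',0)
```

```text
31.6 [402.  365.8  86.1] [-179.9   -0.5  175.8] F [0.8 0.8 1.5] g 79.7 q [-60.  12.  17. 108.  -5.  61.  45.]
w 6479 [232, 188, 93, 90] [401.4 365.1] stir -181.6 636.9
w 221 [194, 89, 36, 48] [855.1 224.2] stir 281.0 528.8
w 1662 [97, 93, 57, 39] [858.2 496.2] stir 264.7 800.3
w 3022 [461, 140, 76, 86] [ 675.6 -699.5] stir 167.8 -405.3
w 5541 [24, 161, 68, 95] [548.8 693.5] stir -57.9 975.0
w 5818 [322, 180, 100, 77] [ 538.4 -285.7] stir 1.5 -2.4
w 167 [299, 200, 15, 20] [567.1 -83.9] stir 15.7 200.9
w 245 [193, 241, 18, 18] [430.3 229. ] stir -143.1 503.3
```

Jar is confirmed at (401.5, 365). Picking it.

apply_moves:
  targets:
    - [[0, 0, -40], [0, 0, 0]]
    - [[0, 0, -65], [0, 0, 0]]
    - [[0, 0, -76], [0, 0, 0]]
    - [[0, 0, -76], [0, 0, 0]]
    - [[0, 0, -76], [0, 0, 0]]

```text
time_s: 32.2
tool_pos: [0.4021, 0.3678, 0.0111]
tool_rot: [179.9, -0.5, 176.0]
force: [0.9, -0.4, 0.3]
grip_width: 0.0798
```

apply_moves:
  targets:
    - [[0, 0, 0], [0, 0, 0]]
    - [[0, 0, 0], [0, 0, 0]]
    - [[0, 0, 0], [0, 0, 0]]
    - [[0, 0, 0], [0, 0, 0]]
    - [[0, 0, 0], [0, 0, 0]]
    - [[0, 0, 0], [0, 0, 0]]
  hand: 45

```text
time_s: 32.8
tool_pos: [0.4012, 0.3669, 0.0098]
tool_rot: [-179.9, -0.6, 176.0]
force: [-0.6, -1.4, 4.5]
grip_width: 0.0576
```

apply_moves:
  targets:
    - [[0, 0, 20], [0, 0, 0]]
    - [[0, 0, 60], [0, 0, 0]]
    - [[0, 0, 110], [0, 0, 0]]
    - [[0, 0, 160], [0, 0, 0]]
    - [[0, 0, 210], [0, 0, 0]]
    - [[0, 0, 225], [0, 0, 0]]
    - [[0, 0, 225], [0, 0, 0]]

```text
time_s: 33.5
tool_pos: [0.402, 0.3679, 0.2366]
tool_rot: [179.8, -0.4, 176.0]
force: [-0.5, 0.1, -2.7]
grip_width: 0.0575
```

Run:
```python
from h import *
st();print(S(-45,-90,76)*1000,S(-45,0,0)*1000)
```

```text
33.5 [402.  367.9 236.6] [179.8  -0.4 176. ] F [-0.5  0.1 -2.7] g 57.5 q [-62.   5.  18.  98.  -2.  78.  43.]
[ 485.8    -369.7575   76.    ] [ 492.217  -279.9915    0.    ]
```

apply_moves:
  targets:
    - [[12, -45, 0], [0, 0, 0]]
    - [[24, -91, 0], [0, 0, 0]]
    - [[36, -137, 0], [0, 0, 0]]
    - [[48, -183, 0], [0, 0, 0]]
    - [[60, -229, 0], [0, 0, 0]]
    - [[72, -275, 0], [0, 0, 0]]
    - [[84, -321, 0], [0, 0, 0]]
    - [[95, -367, 0], [0, 0, 0]]

```text
time_s: 34.3
tool_pos: [0.4946, -0.002, 0.2313]
tool_rot: [-179.8, -0.8, 176.0]
force: [0.4, 0.4, -2.4]
grip_width: 0.0573
```

apply_moves:
  targets:
    - [[-1, -47, 0], [0, 0, 0]]
    - [[-2, -95, 0], [0, 0, 0]]
    - [[-3, -143, 0], [0, 0, 0]]
    - [[-4, -191, 0], [0, 0, 0]]
    - [[-5, -239, 0], [0, 0, 0]]
    - [[-6, -287, 0], [0, 0, 0]]
    - [[-7, -335, 0], [0, 0, 0]]
    - [[-9, -371, 0], [0, 0, 0]]

```text
time_s: 35.1
tool_pos: [0.4849, -0.3735, 0.2309]
tool_rot: [-179.9, -0.9, 175.8]
force: [0.2, -0.1, -1.0]
grip_width: 0.0577
```

apply_moves:
  targets:
    - [[0, 0, -20], [0, 0, 0]]
    - [[0, 0, -60], [0, 0, 0]]
    - [[0, 0, -100], [0, 0, 0]]
    - [[0, 0, -120], [0, 0, 0]]
    - [[0, 0, -120], [0, 0, 0]]
    - [[0, 0, -120], [0, 0, 0]]

```text
time_s: 35.7
tool_pos: [0.4859, -0.3709, 0.1129]
tool_rot: [-179.9, -0.7, 175.9]
force: [-0.0, -0.6, -1.2]
grip_width: 0.0575
```

apply_moves:
  targets:
    - [[0, 1, -15], [0, 0, 0]]
    - [[0, 1, -27], [0, 0, 0]]
    - [[0, 1, -33], [0, 0, 0]]
    - [[0, 1, -36], [0, 0, 0]]
    - [[0, 1, -36], [0, 0, 0]]
    - [[0, 1, -36], [0, 0, 0]]

```text
time_s: 36.3
tool_pos: [0.4872, -0.3705, 0.0787]
tool_rot: [-179.9, -0.5, 176.0]
force: [-0.2, 0.8, -2.0]
grip_width: 0.0575
```

apply_moves:
  targets:
    - [[0, 0, 0], [0, 0, 0]]
    - [[0, 0, 0], [0, 0, 0]]
    - [[0, 0, 0], [0, 0, 0]]
    - [[0, 0, 0], [0, 0, 0]]
  hand: 73

```text
time_s: 36.7
tool_pos: [0.4872, -0.3703, 0.0786]
tool_rot: [-179.9, -0.5, 176.0]
force: [0.1, 0.1, 0.1]
grip_width: 0.0722
```

apply_moves:
  targets:
    - [[0, 0, 20], [0, 0, 0]]
    - [[0, 0, 50], [0, 0, 0]]
    - [[0, 0, 90], [0, 0, 0]]
    - [[0, 0, 135], [0, 0, 0]]
    - [[0, 0, 157], [0, 0, 0]]

```text
time_s: 37.2
tool_pos: [0.4878, -0.3716, 0.2396]
tool_rot: [-179.8, -0.3, 175.9]
force: [0.5, -0.2, 0.6]
grip_width: 0.0732
```

apply_moves:
  targets:
    - [[0, 46, 0], [0, 0, 0]]
    - [[0, 92, 0], [0, 0, 0]]
    - [[0, 138, 0], [0, 0, 0]]
    - [[0, 184, 0], [0, 0, 0]]
    - [[0, 230, 0], [0, 0, 0]]
    - [[-5, 276, 0], [0, 0, 0]]
    - [[-10, 322, 0], [0, 0, 0]]
    - [[-15, 368, 0], [0, 0, 0]]

```text
time_s: 38.0
tool_pos: [0.4715, -0.0004, 0.2358]
tool_rot: [180.0, -0.5, 176.0]
force: [-0.0, -1.2, 0.6]
grip_width: 0.0728
```

apply_moves:
  targets:
    - [[-8, 46, -10], [0, 0, 0]]
    - [[-16, 92, -20], [0, 0, 0]]
    - [[-24, 138, -40], [0, 0, 0]]
    - [[-32, 184, -60], [0, 0, 0]]
    - [[-40, 225, -90], [0, 0, 0]]
    - [[-41, 232, -120], [0, 0, 0]]
    - [[-41, 232, -140], [0, 0, 0]]
    - [[-41, 232, -140], [0, 0, 0]]
  hand: 80

```text
time_s: 38.8
tool_pos: [0.4288, 0.2288, 0.0926]
tool_rot: [-179.7, -0.8, 176.0]
force: [0.1, -0.0, -0.0]
grip_width: 0.0801
```

Run:
```python
from h import *
st()
o,p=wrist();caps(p,'w',0)
t=env.read_camera('top');caps(t,'w',0)
cv2.imwrite('pics/pl7.png',cv2.resize(t['image'][165:270,180:430,::-1],None,fx=3,fy=3,interpolation=cv2.INTER_CUBIC))
```

```text
38.8 [428.8 228.8  92.6] [-179.7   -0.8  176. ] F [ 0.1 -0.  -0. ] g 80.1 q [-57.   5.  28. 115.  -3.  61.  58.]
w 6060 [234, 189, 89, 88] [430.6 227.5] stir -142.6 501.8
w 228 [194, 89, 36, 48] [855.4 223.7] stir 281.3 528.3
w 1661 [97, 93, 57, 39] [858.2 496.3] stir 264.6 800.3
w 3049 [461, 140, 76, 86] [ 675.8 -699.7] stir 168.0 -405.5
w 5546 [24, 161, 68, 95] [548.8 693.4] stir -58.0 974.9
```

View pics/pl7.png

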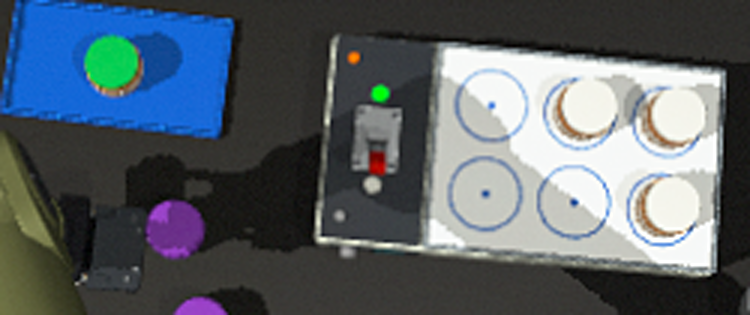

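The crop shows three white jars inside their rings (rear middle, rear right, front right), and the green jar upright in the tray.

apply_moves:
  targets:
    - [[1, 0, -40], [0, 0, 0]]
    - [[1, 0, -68], [0, 0, 0]]
    - [[1, 0, -82], [0, 0, 0]]
    - [[1, 0, -82], [0, 0, 0]]
    - [[1, 0, -82], [0, 0, 0]]

```text
time_s: 39.4
tool_pos: [0.4333, 0.2303, 0.0148]
tool_rot: [180.0, -0.5, 175.9]
force: [-0.2, -0.5, 0.3]
grip_width: 0.0797
```

apply_moves:
  targets:
    - [[0, 0, 0], [0, 0, 0]]
    - [[0, 0, 0], [0, 0, 0]]
    - [[0, 0, 0], [0, 0, 0]]
    - [[0, 0, 0], [0, 0, 0]]
    - [[0, 0, 0], [0, 0, 0]]
    - [[0, 0, 0], [0, 0, 0]]
  hand: 45

```text
time_s: 40.0
tool_pos: [0.4323, 0.2297, 0.0139]
tool_rot: [-179.9, -0.6, 176.0]
force: [-1.3, -1.6, 6.7]
grip_width: 0.0573
```

apply_moves:
  targets:
    - [[0, 0, 20], [0, 0, 0]]
    - [[0, 0, 60], [0, 0, 0]]
    - [[0, 0, 110], [0, 0, 0]]
    - [[0, 0, 160], [0, 0, 0]]
    - [[0, 0, 210], [0, 0, 0]]
    - [[0, 0, 225], [0, 0, 0]]
    - [[0, 0, 225], [0, 0, 0]]

```text
time_s: 40.7
tool_pos: [0.4332, 0.2308, 0.2408]
tool_rot: [179.8, -0.4, 176.0]
force: [0.0, -1.0, -3.0]
grip_width: 0.0578
```

```bash
python3 -c "
from h import *
st()"
```

```text
40.7 [433.2 230.8 240.8] [179.8  -0.4 176. ] F [ 0. -1. -3.] g 57.8 q [-59.  -2.  28. 104.   1.  78.  54.]
```

apply_moves:
  targets:
    - [[8, -45, 0], [0, 0, 0]]
    - [[16, -91, 0], [0, 0, 0]]
    - [[24, -137, 0], [0, 0, 0]]
    - [[32, -183, 0], [0, 0, 0]]
    - [[40, -229, 0], [0, 0, 0]]
    - [[48, -275, 0], [0, 0, 0]]
    - [[54, -321, 0], [0, 0, 0]]
    - [[61, -367, 0], [0, 0, 0]]

```text
time_s: 41.5
tool_pos: [0.4916, -0.1385, 0.2362]
tool_rot: [-180.0, -0.7, 176.0]
force: [0.8, -0.1, -3.0]
grip_width: 0.0577
```

apply_moves:
  targets:
    - [[0, -47, 0], [0, 0, 0]]
    - [[0, -93, 0], [0, 0, 0]]
    - [[0, -130, 0], [0, 0, 0]]
    - [[0, -144, -20], [0, 0, 0]]
    - [[0, -144, -60], [0, 0, 0]]
    - [[0, -144, -100], [0, 0, 0]]
    - [[0, -144, -120], [0, 0, 0]]
    - [[0, -144, -120], [0, 0, 0]]

```text
time_s: 42.3
tool_pos: [0.4891, -0.2793, 0.113]
tool_rot: [180.0, -1.1, 175.9]
force: [-0.3, 0.2, -2.4]
grip_width: 0.0575
```

apply_moves:
  targets:
    - [[0, 0, 0], [0, 0, 0]]
    - [[0, 0, 0], [0, 0, 0]]
    - [[0, 0, 0], [0, 0, 0]]

```text
time_s: 42.6
tool_pos: [0.4938, -0.2816, 0.1196]
tool_rot: [-179.9, -0.4, 176.0]
force: [-0.2, 0.2, -2.1]
grip_width: 0.0572
```

apply_moves:
  targets:
    - [[0, 1, -15], [0, 0, 0]]
    - [[0, 1, -30], [0, 0, 0]]
    - [[0, 1, -37], [0, 0, 0]]
    - [[0, 1, -40], [0, 0, 0]]
    - [[0, 1, -40], [0, 0, 0]]
    - [[0, 1, -40], [0, 0, 0]]

```text
time_s: 43.2
tool_pos: [0.4925, -0.2796, 0.0787]
tool_rot: [180.0, -0.7, 176.0]
force: [-3.2, 3.5, 8.0]
grip_width: 0.0575
```

apply_moves:
  targets:
    - [[0, 0, 0], [0, 0, 0]]
    - [[0, 0, 0], [0, 0, 0]]
    - [[0, 0, 0], [0, 0, 0]]
    - [[0, 0, 0], [0, 0, 0]]
  hand: 73

```text
time_s: 43.6
tool_pos: [0.493, -0.2803, 0.0782]
tool_rot: [-179.9, -0.6, 176.0]
force: [-0.5, 0.4, -0.2]
grip_width: 0.0723
```

apply_moves:
  targets:
    - [[0, 0, 20], [0, 0, 0]]
    - [[0, 0, 50], [0, 0, 0]]
    - [[0, 0, 90], [0, 0, 0]]
    - [[0, 0, 135], [0, 0, 0]]
    - [[0, 0, 157], [0, 0, 0]]
    - [[0, 0, 157], [0, 0, 0]]

```text
time_s: 44.2
tool_pos: [0.4948, -0.2816, 0.2389]
tool_rot: [-179.8, -0.2, 176.0]
force: [-0.1, -0.3, 0.4]
grip_width: 0.0732
```

apply_moves:
  targets:
    - [[0, 46, 0], [0, 0, 0]]
    - [[0, 92, 0], [0, 0, 0]]
    - [[0, 138, 0], [0, 0, 0]]
    - [[0, 184, 0], [0, 0, 0]]
    - [[0, 204, 0], [0, 0, 0]]
    - [[0, 204, 0], [0, 0, 0]]
    - [[0, 204, 0], [0, 0, 0]]
  hand: 45

```text
time_s: 44.9
tool_pos: [0.4925, -0.0764, 0.2345]
tool_rot: [-179.9, -0.6, 176.0]
force: [-0.3, -0.4, 0.5]
grip_width: 0.0451
```

Run:
```python
from h import *
st()
t=env.read_camera('top');save(t,'top8')
im=cv2.resize(t['image'],None,fx=4,fy=4,interpolation=cv2.INTER_CUBIC).astype(int)
cr=im[165*4:270*4,310*4:430*4]
g=cv2.GaussianBlur(cr.astype(np.uint8),(5,5),0)[...,2]
# score each ring: search cap centre (cap disc ~uniform, bright; compare neighbourhood)
m=((cr[...,0]-cr[...,2])>4)&(cr[...,0]>215)
n,l,s,c=cv2.connectedComponentsWithStats(cv2.morphologyEx(m.astype(np.uint8),cv2.MORPH_OPEN,np.ones((7,7))))
for i in range(1,n):
    if s[i,4]>1500: 
        uv=(c[i]+.5)/4-.5+[310,165];xy=capxy(t,uv,.065);d=[np.hypot(*(xy-S(x,y,0)[:2]))*1000 for x in(-45,45) for y in(-90,0,90)];print(s[i],(xy*1000).round(1),'ring',np.argmin(d),'mm',min(d).round(1))
caps(t,'g',.004);print('outside whites');caps(t,'w',0)
cv2.imwrite('pics/pl8.png',cv2.resize(t['image'][140:310,100:440,::-1],None,fx=2.3,fy=2.3,interpolation=cv2.INTER_CUBIC))
```

```text
44.9 [492.5 -76.4 234.5] [-179.9   -0.6  176. ] F [-0.3 -0.4  0.5] g 45.1 q [-49.  -2.  54. 104.   2.  78.  91.]
[ 221  229   69   66 3554] [ 492.4 -279.3] ring 1 mm 0.7
[ 345  236   68   67 3559] [ 488.7 -372.4] ring 0 mm 3.9
g 247 [208, 177, 18, 18] [626.6 189.3] stir 55.6 477.7
outside whites
w 234 [194, 89, 36, 48] [855.1 224.4] stir 281.0 529.0
w 1662 [97, 93, 57, 39] [858.2 496.3] stir 264.7 800.3
w 2731 [474, 140, 63, 86] [ 672.3 -710.2] stir 165.2 -416.2
w 163 [461, 151, 22, 19] [ 734.2 -609.4] stir 219.9 -311.3
w 5547 [24, 161, 69, 95] [548.8 693.4] stir -57.9 974.9
w 4405 [336, 182, 85, 75] [ 533.2 -314.9] stir -1.6 -31.9
```

View pics/pl8.png

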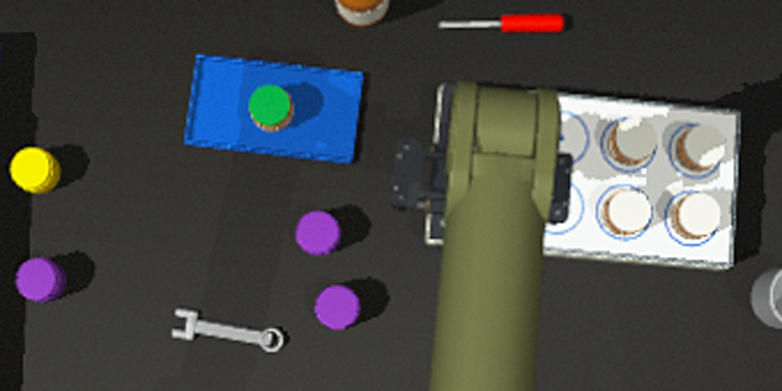

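All four white jars are on the plate: ring1 is 0.7 mm off and ring0 about 4 mm off. The green jar is in the tray. I'll step aside to unwind joint 3 and check the bat and rear jars unobstructed.

apply_moves:
  targets:
    - [[20, 40, 0], [0, 0, 0]]
    - [[40, 80, 0], [0, 0, 0]]
    - [[60, 120, 0], [0, 0, 0]]
    - [[80, 160, 0], [0, 0, 0]]
    - [[100, 195, 0], [0, 0, 0]]
    - [[110, 225, 0], [0, 0, 0]]
    - [[110, 225, 0], [0, 0, 0]]
    - [[110, 225, 0], [0, 0, 0]]

```text
time_s: 45.75
tool_pos: [0.6034, 0.1471, 0.2345]
tool_rot: [-179.8, -0.6, 175.9]
force: [0.5, -1.1, 0.1]
grip_width: 0.0449
```

Run:
```python
from h import *
st()
t=env.read_camera('top');save(t,'top9')
im=cv2.resize(t['image'],None,fx=4,fy=4,interpolation=cv2.INTER_CUBIC).astype(int)
cr=im[165*4:270*4,310*4:430*4]
m=((cr[...,0]-cr[...,2])>4)&(cr[...,0]>160)
n,l,s,c=cv2.connectedComponentsWithStats(cv2.morphologyEx(m.astype(np.uint8),cv2.MORPH_OPEN,np.ones((9,9))))
for i in range(1,n):
    if s[i,4]>1500: 
        uv=(c[i]+.5)/4-.5+[310,165];xy=capxy(t,uv,.065);d=[np.hypot(*(xy-S(x,y,0)[:2]))*1000 for x in(-45,45) for y in(-90,0,90)];print(s[i],(xy*1000).round(1),'ring',np.argmin(d),'mm',min(d).round(1))
h=cv2.cvtColor(t['image'],cv2.COLOR_RGB2HSV);H,Sa,V=[h[...,i].astype(int) for i in range(3)]
for b in blobs(((H<5)|(H>174))&(Sa>150)&(V>80),20): print('red',b[0],b[1],b[2])
```

```text
45.75 [603.4 147.1 234.5] [-179.8   -0.6  175.9] F [ 0.5 -1.1  0.1] g 44.9 q [-53.  19.  47.  87. -14.  80.  81.]
[ 233   87  144   91 6220] [ 594.  -304.8] ring 4 mm 22.0
[ 352   96   84  114 5419] [ 579.5 -384.9] ring 3 mm 9.5
[ 302  201  128  119 7144] [ 498.7 -373.4] ring 0 mm 13.4
[ 203  228   88   67 4302] [ 492.1 -275.4] ring 1 mm 4.6
red 217 [317, 146, 28, 8] [330.68663594 149.49308756]
red 37 [303, 216, 5, 8] [305.08108108 219.21621622]
```

apply_moves:
  targets:
    - [[-15, -42, 0], [0, 0, 0]]
    - [[-30, -84, 0], [0, 0, 0]]
    - [[-45, -126, 0], [0, 0, 0]]
    - [[-60, -168, 0], [0, 0, 0]]
    - [[-74, -210, 0], [0, 0, 0]]
    - [[-79, -226, 0], [0, 0, 0]]
    - [[-79, -226, 0], [0, 0, 0]]
    - [[-79, -226, 0], [0, 0, 0]]

```text
time_s: 46.6
tool_pos: [0.5239, -0.0772, 0.2354]
tool_rot: [180.0, -0.5, 175.9]
force: [0.8, 0.7, -0.2]
grip_width: 0.045
```

apply_moves:
  targets:
    - [[0, 0, -15], [-0.007, -0.1, 0]]
    - [[0, 0, -35], [-0.014, -0.2, 0]]
    - [[0, 0, -55], [-0.021, -0.3, 0]]
    - [[0, 0, -65], [-0.029, -0.399, 0]]
    - [[0, 0, -65], [-0.029, -0.399, 0]]
    - [[0, 0, -65], [-0.029, -0.399, 0]]

```text
time_s: 47.2
tool_pos: [0.5244, -0.0765, 0.1709]
tool_rot: [-179.9, 22.3, 176.0]
force: [0.2, -0.6, 0.8]
grip_width: 0.045
```

Run:
```python
from h import *
batst()
o=env.get_obs();print('to grasp',(np.array([.5255,-.0788,.1139])-o['tool_pos'])*1000)
p=env.read_camera('scene');save(p,'s9')
cv2.imwrite('pics/s9c.png',cv2.resize(p['image'][130:260,170:330,::-1],None,fx=4,fy=4,interpolation=cv2.INTER_CUBIC))
```

```text
47.2 [524.4 -76.5 170.9] [-179.9   22.3  176. ] F [ 0.2 -0.6  0.8] g 45.0 q [-42. -17.  42. 124.  17.  47.  77.]
theta -0.2650803506741315 r 104.60036479013547 yoff 2.2555501065218864
to grasp [  1.10092232  -2.27624546 -57.04682605]
```

View pics/s9c.png

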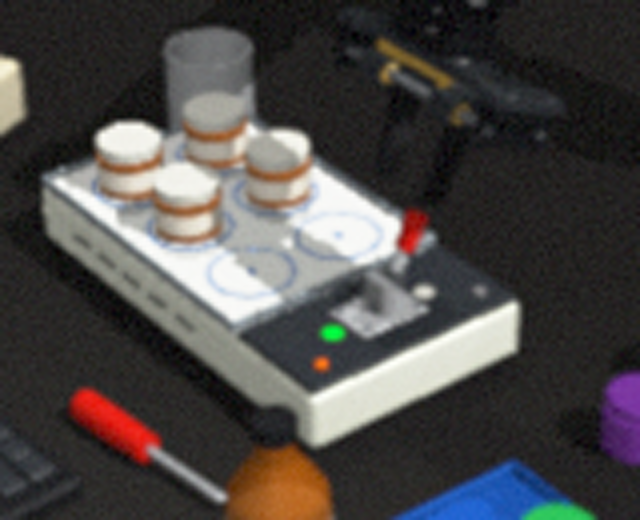

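The crop shows all four jars upright in their rings and the bat leaning forward at the white dot, with the gripper above it. Joint 2 is at its range end, so I'll reduce the tilt while descending.

apply_moves:
  targets:
    - [[1, -1, -5], [0.005, 0.08, 0]]
    - [[1, -2, -20], [0.008, 0.11, 0]]
    - [[1, -2, -36], [0.008, 0.11, 0]]
    - [[1, -2, -48], [0.008, 0.11, 0]]
    - [[1, -2, -57], [0.008, 0.11, 0]]
    - [[1, -2, -57], [0.008, 0.11, 0]]
    - [[1, -2, -57], [0.008, 0.11, 0]]

```text
time_s: 47.95
tool_pos: [0.5255, -0.0791, 0.1139]
tool_rot: [-179.9, 16.1, 176.0]
force: [0.6, -0.1, 0.3]
grip_width: 0.045
```

Run:
```python
from h import *
batst()
```

```text
47.95 [525.5 -79.1 113.9] [-179.9   16.1  176. ] F [ 0.6 -0.1  0.3] g 45.0 q [-46.  -7.  50. 123.   7.  45.  87.]
theta -0.5369111163964515 r 51.10117282934945 yoff -0.19196786153608295
```

apply_moves:
  targets:
    - [[0, 0, 0], [0, 0, 0]]
    - [[0, 0, 0], [0, 0, 0]]
    - [[0, 0, 0], [0, 0, 0]]
    - [[0, 0, 0], [0, 0, 0]]
    - [[0, 0, 0], [0, 0, 0]]
    - [[0, 0, 0], [0, 0, 0]]
  hand: 5
  squeeze: 45

```text
time_s: 48.55
tool_pos: [0.5251, -0.0791, 0.1135]
tool_rot: [-179.9, 16.0, 176.0]
force: [-0.4, 0.2, 0.6]
grip_width: 0.0169
```

apply_moves:
  targets:
    - [[-1.5, 0, 3], [0, 0, 0]]
    - [[-3, 0, 6], [0, 0, 0]]
    - [[-4.5, 0, 9], [0, 0, 0]]
    - [[-5, 0, 10], [0, 0, 0]]
    - [[-5, 0, 10], [0, 0, 0]]
    - [[-5, 0, 10], [0, 0, 0]]

```text
time_s: 49.15
tool_pos: [0.5198, -0.0789, 0.1231]
tool_rot: [-179.9, 16.0, 176.0]
force: [3.0, 1.2, -5.9]
grip_width: 0.0163
```

Run:
```python
from h import *
batst()
o=env.get_obs();P=S(0,203,70);ax=np.append(ys,0)
R0=Ro.from_euler('xyz',o['tool_rot'],degrees=True).as_matrix()
G=o['tool_pos']-19e-3*R0[:,2]; d=G-P;a0=np.arctan2(d[:2]@xs,d[2]);rr=np.hypot(d[:2]@xs,d[2]);print('grasp ang',a0,'r',rr)
N=16
for i in range(N+1):
    da=i/N*(.51-a0); rot=.75*i/N
    g=P+Ro.from_rotvec(ax*da).as_matrix()@d; R=Ro.from_rotvec(ax*rot).as_matrix()@R0
    s=(g+19e-3*R[:,2]-o['tool_pos'])*1000
    print(i,s.round(1).tolist(),(ax*rot).round(3).tolist())
```

```text
49.15 [519.8 -78.9 123.1] [-179.9   16.   176. ] F [ 3.   1.2 -5.9] g 16.3 q [-45.  -9.  49. 123.   9.  47.  85.]
theta -0.5398338512836126 r 61.92933323351885 yoff -0.4816454916130061
grasp ang -0.47902128870849564 r 0.08043824038742067
0 [0.0, 0.0, 0.0] [0.0, 0.0, 0.0]
1 [3.6, -0.3, 1.9] [0.003, 0.047, 0.0]
2 [7.3, -0.5, 3.6] [0.007, 0.094, 0.0]
3 [11.2, -0.8, 5.1] [0.01, 0.14, 0.0]
4 [15.1, -1.1, 6.2] [0.013, 0.187, 0.0]
5 [19.0, -1.4, 7.2] [0.017, 0.234, 0.0]
6 [23.1, -1.6, 7.8] [0.02, 0.281, 0.0]
7 [27.1, -1.9, 8.3] [0.023, 0.327, 0.0]
8 [31.2, -2.2, 8.4] [0.027, 0.374, 0.0]
9 [35.3, -2.5, 8.3] [0.03, 0.421, 0.0]
10 [39.3, -2.8, 7.9] [0.033, 0.468, 0.0]
11 [43.3, -3.1, 7.2] [0.037, 0.514, 0.0]
12 [47.3, -3.4, 6.3] [0.04, 0.561, 0.0]
13 [51.2, -3.7, 5.1] [0.043, 0.608, 0.0]
14 [55.0, -3.9, 3.7] [0.047, 0.655, 0.0]
15 [58.7, -4.2, 2.1] [0.05, 0.701, 0.0]
16 [62.3, -4.5, 0.1] [0.053, 0.748, 0.0]
```

apply_moves:
  targets:
    - [[3.6, 0, 2], [0.003, 0.047, 0]]
    - [[7.3, -0.5, 3.6], [0.007, 0.094, 0]]
    - [[11.2, -1, 5], [0.01, 0.14, 0]]
    - [[15, -1, 6.2], [0.013, 0.187, 0]]
    - [[19, -1.4, 7], [0.017, 0.234, 0]]
    - [[23, -1.6, 7.8], [0.02, 0.281, 0]]
    - [[27, -2, 8.2], [0.023, 0.327, 0]]
    - [[31, -2, 8.4], [0.027, 0.374, 0]]

```text
time_s: 49.95
tool_pos: [0.5463, -0.0806, 0.1293]
tool_rot: [-179.9, -6.2, 176.0]
force: [-6.0, -1.2, -5.8]
grip_width: 0.0165
```

apply_moves:
  targets:
    - [[4, 0, 0], [0.003, 0.047, 0]]
    - [[8, -0.5, -0.5], [0.006, 0.094, 0]]
    - [[12, -1, -1.2], [0.01, 0.14, 0]]
    - [[16, -1, -2.1], [0.013, 0.187, 0]]
    - [[20, -1.5, -3.2], [0.016, 0.234, 0]]
    - [[24, -2, -4.7], [0.02, 0.281, 0]]
    - [[28, -2, -6.3], [0.023, 0.327, 0]]
    - [[32, -2, -8.3], [0.026, 0.374, 0]]

```text
time_s: 50.75
tool_pos: [0.5793, -0.0829, 0.1226]
tool_rot: [-179.9, -27.7, 175.9]
force: [-8.4, 0.6, -1.5]
grip_width: 0.0167
```

apply_moves:
  targets:
    - [[1, 0, 0], [0, 0, 0]]
    - [[1, 0, 0], [0, 0, 0]]

```text
time_s: 50.95
tool_pos: [0.581, -0.083, 0.1219]
tool_rot: [-179.9, -27.5, 175.9]
force: [-6.4, 1.1, -2.9]
grip_width: 0.0168
```

```bash
cat >> h.py <<'E'
def gst():
    batst();o=env.get_obs();R0=Ro.from_euler('xyz',o['tool_rot'],degrees=True).as_matrix()
    d=o['tool_pos']-19e-3*R0[:,2]-S(0,203,70);print('grasp ang',np.arctan2(d[:2]@xs,d[2]),'r',np.hypot(d[:2]@xs,d[2]))
E
python3 -c "
from h import *
gst()"
```

```text
50.95 [581.  -83.  121.9] [-179.9  -27.5  175.9] F [-6.4  1.1 -2.9] g 16.8 q [-23.  43.  46.  76. -22. 100. 109.]
theta 0.5178055889575472 r 59.68274633992377 yoff -0.1885015469926496
grasp ang 0.5086714134943959 r 0.0786721795969965
```

apply_moves:
  targets:
    - [[0, 0, -3], [0, 0, 0]]
    - [[-1.5, 0, -5], [0, 0, 0]]
    - [[-3, 0, -8], [0, 0, 0]]
    - [[-3, 0, -8], [0, 0, 0]]
    - [[-3, 0, -8], [0, 0, 0]]

```text
time_s: 51.45
tool_pos: [0.578, -0.0828, 0.115]
tool_rot: [-179.9, -27.4, 175.9]
force: [-6.3, 0.3, -0.3]
grip_width: 0.0164
```

```bash
python3 -c "
from h import *
gst()"
```

```text
51.45 [578.  -82.8 115. ] [-179.9  -27.4  175.9] F [-6.3  0.3 -0.3] g 16.4 q [-23.  43.  46.  77. -22.  99. 109.]
theta 0.5327870780114813 r 52.28081124419829 yoff -0.18363225589103094
grasp ang 0.5182539496290969 r 0.0712598533739442
```

apply_moves:
  targets:
    - [[0, 0, 0], [0, 0, 0]]
    - [[0, 0, 0], [0, 0, 0]]
    - [[0, 0, 0], [0, 0, 0]]
    - [[0, 0, 0], [0, 0, 0]]
  hand: 45

```text
time_s: 51.85
tool_pos: [0.5814, -0.0832, 0.1157]
tool_rot: [-179.9, -26.9, 176.0]
force: [-0.9, -0.3, -0.4]
grip_width: 0.0398
```

apply_moves:
  targets:
    - [[10, -1, 18], [0, 0, 0]]
    - [[20, -1, 36], [0, 0, 0]]
    - [[30, -2, 58], [0, 0, 0]]
    - [[35, -3, 80], [-0.008, -0.11, 0]]
    - [[35, -3, 100], [-0.017, -0.23, 0]]
    - [[35, -3, 120], [-0.025, -0.35, 0]]
    - [[35, -3, 130], [-0.034, -0.47, 0]]

```text
time_s: 52.55
tool_pos: [0.6174, -0.0872, 0.248]
tool_rot: [-179.8, 0.5, 175.9]
force: [-0.2, 0.5, 2.4]
grip_width: 0.0448
```

apply_moves:
  targets:
    - [[-5, 45, 0], [0, 0, 0]]
    - [[-15, 90, 0], [0, 0, 0]]
    - [[-30, 135, 0], [0, 0, 0]]
    - [[-45, 180, 0], [0, 0, 0]]
    - [[-60, 225, 0], [0, 0, 0]]
    - [[-70, 270, 0], [0, 0, 0]]
    - [[-70, 290, 0], [0, 0, 0]]
    - [[-70, 290, 0], [0, 0, 0]]

```text
time_s: 53.35
tool_pos: [0.5451, 0.2082, 0.2453]
tool_rot: [-179.9, 0.1, 176.3]
force: [-0.1, 0.0, 0.4]
grip_width: 0.045
```

Run:
```python
from h import *
st()
t=env.read_camera('top');save(t,'top10')
h=cv2.cvtColor(t['image'],cv2.COLOR_RGB2HSV);H,Sa,V=[h[...,i].astype(int) for i in range(3)]
for b in blobs(((H<5)|(H>174))&(Sa>150)&(V>80),20): print('red',b[0],b[1],b[2])
for r,th in ((67,.5),(79,.5),(67,.4)): print(r,th,proj(t,S(r*np.sin(th),203,70+r*np.cos(th))))
caps(t,'g',.004)
# overlay expected cap circles for jars exactly centred
im=cv2.resize(t['image'][165:270,280:430,::-1],None,fx=5,fy=5,interpolation=cv2.INTER_CUBIC)
for x,y in((-45,-90),(-45,0),(45,-90),(45,0)):
    c=S(x,y,113);q=np.array([proj(t,c+[.0275*np.cos(a),.0275*np.sin(a),0]) for a in A]);q=((q-[280,165]+.5)*5).round().astype(np.int32)
    cv2.polylines(im,[q],True,(0,0,255),1)
cv2.imwrite('pics/f.png',im)
```

```text
53.35 [545.1 208.2 245.3] [-1.799e+02  1.000e-01  1.763e+02] F [-0.1  0.   0.4] g 45.0 q [-65.  12.  48.  93.  -9.  79.  71.]
red 218 [317, 146, 28, 8] [330.74770642 149.50917431]
red 53 [304, 192, 7, 10] [307.45283019 196.45283019]
67 0.5 [307.32629307 196.63614768]
79 0.5 [307.72830215 194.04154272]
67 0.4 [307.21040858 198.51696267]
```

View pics/f.png

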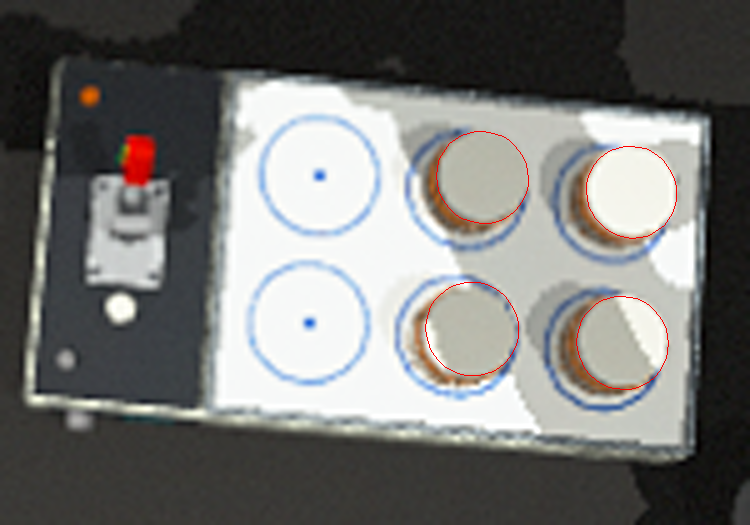

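The overlay shows all four caps on their ideal centred circles, with the bat at the green dot. One last same-mask comparison of the bat with the first picture, then I'll hand in.

Run:
```python
from h import *
for n in ('top0','top10'):
    a=cv2.cvtColor(cv2.imread(f'pics/{n}.png'),cv2.COLOR_BGR2HSV)[185:210,295:320].astype(float)
    m=((a[...,0]<6)|(a[...,0]>173))&(a[...,1]>120)&(a[...,2]>50);v,u=np.nonzero(m);print(n,m.sum(),v.mean()+185,u.mean()+295,v.min()+185,v.max()+185)
for n,p in (('scene',env.read_camera('scene')),):
    a0=cv2.imread('pics/scene0.png')
    for im in (a0,p['image'][:,:,::-1]):
        a=cv2.cvtColor(np.ascontiguousarray(im),cv2.COLOR_BGR2HSV)[180:225,240:290].astype(float)
        m=((a[...,0]<6)|(a[...,0]>173))&(a[...,1]>120)&(a[...,2]>50);v,u=np.nonzero(m);print(n,m.sum(),v.mean()+180,u.mean()+240)
    for r,th in ((67,.5),(79,.5),(67,.42)): print(proj(p,S(r*np.sin(th),203,70+r*np.cos(th))))
    caps(p,'g',.004)
```

```text
top0 53 197.24528301886792 307.45283018867923 193 202
top10 58 196.56896551724137 307.4655172413793 192 201
scene 33 194.84848484848484 256.6363636363636
scene 31 195.90322580645162 255.6451612903226
[255.72292724 194.72476608]
[254.17605832 192.47893358]
[256.94456432 193.55096145]
g 235 [300, 256, 20, 15] [623.6 188.2] stir 52.7 476.3
```

```bash
python3 -c "
from h import *
print(env.sign_off())"
```

```text
the job is handed in; nothing more can be done
None
```

The changeover is finished and handed in at about 53 s of robot time, well under the 210 s limit. I switched the stirrer off, put the one green-capped jar in the tray, set the four white-capped jars on the plate, and switched the stirrer back on. No verdict was reported.

**Jars:** The last top picture showed all four white caps on the outlines expected for jars centred in rings 0, 1, 3 and 4. An earlier cap fit had put the ring 0 jar about 4 mm off centre, so the two checks disagree slightly, but both are inside 8 mm. The last check put the green jar near the tray centre, and earlier pictures showed it standing upright. The third white jar was knocked about 37 mm aside during the run, so I re-measured it before picking it up.

**Toggle:** In both last camera views the bat is home at the green dot. It sits slightly further to the rear than at the start, which fits the play in the joint. Joint 2 came to within about 0.3 degrees of its limit while lining up for the second flip, so I reduced the tilt there.

**Other checks:**
- The second automatic cap fit on the plate merged jars and shadows, so I discarded it and used the overlay picture instead.
- I moved none of the look-alikes or bystanders. The last overview before the final flip showed nothing disturbed, but I did not measure them again.

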